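Take the dried valve out through the dry-box port and cap it in its transit can

ROBOT

A 6-joint arm with a two-finger parallel gripper is mounted at the origin on the work surface. World frame = base frame: x ahead of the robot, y to its left, z up, the work surface at z = 0. Lengths are in m, angles in rad, forces in N, time in s.
With the tool pointing down it reaches from about 0.325 to 0.85 m from the base axis. Payload 4.4 kg.
Tool frame: the origin (TCP) lies on the centre line of the jaws, within the pads' length; the fingertips stand 14 mm ahead of it and the grasp point (between the pads) lies 5 mm behind it; z points along the fingers, x is the direction in which the jaws open and shut, and the axes are right-handed (so a half turn about z gives the same grasp; the last joint's range is limited). The gripper opens to 94 mm and grips with 3 to 60 N. Pads are 16 mm wide; open, the fingers measure 119 mm over their backs; the gripper's body (75 mm by 177 mm) begins 78 mm behind the grasp point.
Start: joints at [-1.373, 0.207, 1.542, -0, 1.393, -0.15], TCP at [0.197, -0.54, 0.219] pointing down, gripper open.
Joint ranges: [-2.73, 2.73], [-0.86, 2.22], [0.23, 2.46], [-1.11, 4.25], [0.08, 2.63], [-2.82, 2.82]. Speed limits (rad/s): [2.79, 2.79, 3.14, 3.14, 3.14, 3.14].

INTERFACE

Orientations are given as a unit quaternion [w, x, y, z].
In Python, from rig import robot, imaging gives the robot as it stands. The module is installed in compiled form; this text tells all that it offers.
- The arm moves only by the tool apply_moves, never from a script. Its arguments are lists of equal length, an entry for each row: "grip": the finger opening in cm, from 0 to 9.4; "travel": the shift along the tool's x, y, z in cm, a list of three; "twist": the turn, a rotation vector about the tool's x, y, z in degrees, a list of three. In form: {"grip": [grip, ...], "travel": [[dx, dy, dz], ...], "twist": [[rx, ry, rz], ...]}. A call has 1 to 5 rows; each row is the pose to reach, as a shift and turn from the pose commanded when the call began, along the tool's axes at that moment; what a row does not reach only later rows make up. A row lasts 1/8 s, in which the tool goes at most 62.5 mm and 10.7 degrees, less where a joint would pass 70% of its speed; a pose out of reach is approached as far as the arm can. A call with a gripper value outside its range is refused whole. The fingers move at their own pace and stop on an object; "force" is the grip in N (left out, the last holds). Time passes only in rows, so rows that repeat a pose let the fingers close. It gives the time, the measured TCP pose, the force and the opening at its end, in the units of the state.
- robot.get_state(): the state, without advancing time (a new reading comes with each control period).
- imaging.get_image(name): name is "scene" or "top" or "wrist"; returns (picture, depth): 420x560x3 uint8, blue, green, red; 420x560 float32, m along the optical axis (not along the pixel's ray), 0 where there is no reading.
- imaging.camera_model(name): a dict with "fov_y" (degrees; the focal length in pixels is half the picture's height over the tangent of half this angle, whatever the lens; pixels are square), "cx", "cy" (the principal point, pixels), "cam_to_world" (4x4, takes a point from camera to world coordinates); the wrist camera has in their place "tool_from_camera" (4x4, takes a point from camera to tool coordinates, whose origin is the TCP and whose axes are the tool frame's). Camera axes: x right, y up, looking along -z (the intrinsics and any distortion apply to the point x, -y, -z); pixel columns grow to the right and rows downward; lengths in m; the calibration is good to about 2 mm. A picture is of the moment at which its call begins: read the wrist's pose just before it. camera_model takes no time and is no camera call.
- robot.close_job(): hands the job in, once; it reports no verdict.
The state is a dict: "time": time; "q": joint angles; "joint_velocities": joint speeds; "joint_torque": joint torques, N m; "ee_pos": TCP position; "tool_rot": TCP orientation; "contact_force": force on the tool from outside, world axes, zero at the start; "torque": the same for the moment, N m; "finger_gap": finger opening in m.
Only numpy, scipy, OpenCV 4.12 (cv2) and the standard library are available. Lean on these libraries where they do the work, as an engineer would, in place of code of your own. Each camera call takes 0.05 s, during which the arm holds its last target.

TASK

Reach through the round port in the sloping window of the dry box, lift the ceramic valve off its pedestal and stand it gently upright in the open transit-can base. Then close the can: of the two look-alike caps only one fits, so find it by trying them on the can, without forcing, and press it fully home past the spring catches. The other cap ends standing upright, mouth down, on the bench; leave the bottle and the relay alone.

Things in the scene. Friction and masses are not known exactly. Their poses are not given: they have to be found in the camera images.
- drybox: Bench dry box, fixed: grey plinth 280 x 340 x 30 high, clear acrylic hood 260 (x) x 320 (y), closed but for one round port. Origin: centre of the underside, z up; its front (-x) faces the robot. Upright front wall to 100 high at x = -130; then a full-width window, 5 thick, slopes up and back at 35 degrees from level to 215 high at x = +34; level roof behind, back at x = +130.
- port (a point): Centre of the open port (hole diameter 110, black trim ring), on the window's outer face; drybox frame: x -48, y 0, 157 high. Axes as the drybox. The port's axis is square to the window, 35 degrees off vertical; it runs inward along (0.574, 0, -0.819) in the drybox frame. Fingers pass only when part closed (well under 110 over their backs); a wide hand stays outside.
- pedestal_top (a point): Centre of the flat round pedestal top, diameter 42, 94 above the bench, inside the dry box below the port (drybox frame: x -29, y 0). Its column is 18 thick.
- valve_mid (a point): Ceramic valve, upright and loose on the pedestal, 50 tall, about 130 g. Point half-way up (25 above the foot); z is its axis. Foot diameter 28; white ceramic diameter 24; brass finned cooler diameter 30 from 28 to 44 above the foot: grip there, its middle 11 above this point; small pip on top. At the start the cooler's middle is within 6 of the port's axis, 33 inside the window's outer face.
- can: Transit-can base, fixed: plate 100 x 100 x 5, round shoulder diameter 74 up to 10 above the bench, steel neck diameter 48 up to 28, then a lip that tapers to diameter 43 at 32, to lead a cap on. Four brass spring catches round the neck, centred 19 above the bench, stand out to diameter 56. Origin: centre of the underside, z up.
- can_seat (a point): Centre of the valve's seat in the can base: flat floor with green felt, 28 above the bench, inside the lip (4 high, about 37 across inside). The right cap slides down till its mouth edge is about 21 above the bench, snaps past the catches at about 4 to 10 N and stops on the shoulder, mouth edge 10 above the bench, top at 86. A wrong cap perches on the lip, mouth edge about 29 above the bench.
- cap_a_mid (a point): Can cap: plain aluminium cup standing mouth down, outside diameter 61, height 76, closed top, grey bands near mouth and top, about 70 g. Point half-way up its axis (38 above the mouth edge), z up. cap_a and cap_b look the same from outside; inside the mouth one fits over the can's neck, the other is too small. Which one is not known until tried.
- cap_b_mid (a point): Can cap: plain aluminium cup standing mouth down, outside diameter 61, height 76, closed top, grey bands near mouth and top, about 70 g. Point half-way up its axis (38 above the mouth edge), z up. cap_a and cap_b look the same from outside; inside the mouth one fits over the can's neck, the other is too small. Which one is not known until tried.
- cleaner_mid (a point): Bystander: pale plastic bottle of contact cleaner, diameter 52, height 100; point half-way up. Leave alone.
- relay_mid (a point): Bystander: small open relay, 45 x 60 x 50 high; point half-way up. Leave alone.
There are look-alikes about, which are no part of the job. What is shaped like the part that bears valve_mid but black or green is not meant.

How it is judged:
By the outcome, as a careful person would: the job done as asked, in the order asked, and still so for the second after the job is handed in, with the robot touching nothing.
It also fails if it takes over 72 s, if anything falls off the work surface, if the arm or the gripper's body presses on something with over 40 N, if the wrist force passes 120 N, or if a joint passes its speed limit or range.

## Working session

There is one attempt and no reset: what is moved stays moved. The work goes in short steps, Python scripts to look and compute and a tool call to move; the robot and the scene stay as the last step left them, time stands still between calls to the robot, and variables do not carry over. Pictures are saved under pics/ and viewed, and the job is handed in when it is done.

Besides the shell and the picture viewer there is one more tool, called after "Request:" as name(argument=value, ...), one argument or row to a line, values as JSON. apply_moves: Moves the arm, as the interface text tells. Its arguments: {"type":"object","properties":{"grip":{"type":"array","items":{"type":"number"}},"travel":{"type":"array","items":{"type":"array","items":{"type":"number"}}},"twist":{"type":"array","items":{"type":"array","items":{"type":"number"}}},"force":{"type":"number"}},"required":["grip","travel","twist"]}

```bash
ls; mkdir -p pics
python3 - <<'E'
from rig import robot, imaging
import cv2, numpy as np
s=robot.get_state(); print(s)
for n in ["scene","top","wrist"]:
    im,d=imaging.get_image(n); cv2.imwrite(f"pics/{n}0.png",im); np.save(f"pics/{n}0.npy",d)
    m=imaging.camera_model(n); print(n,m)
E
```

```text
pics
{'time': 0.0, 'q': array([-1.37252957e+00,  2.07373279e-01,  1.54295788e+00, -4.84277415e-05,
        1.39348070e+00, -1.50534899e-01]), 'joint_velocities': array([ 0.00131616, -0.00116253,  0.00155699,  0.00029429, -0.00010143,
       -0.00104863]), 'joint_torque': array([ 1.31111334e-03, -3.70876336e+01, -2.81419677e+01,  7.00261141e-02,
        3.58350947e-02, -1.55734315e-04]), 'ee_pos': array([ 0.19631972, -0.53962105,  0.21831544]), 'tool_rot': array([-7.48416076e-04,  8.19078229e-01, -5.73680767e-01, -8.19553784e-04]), 'contact_force': array([ 0.39917026, -0.22191526, -0.48614182]), 'torque': array([-0.02129765,  0.05081544,  0.02243163]), 'finger_gap': 0.0941397873178662}
scene {'fov_y': 47.77403112885645, 'cx': 268.7069099253609, 'cy': 210.04633599450634, 'cam_to_world': array([[ 0.8342886 , -0.47221918,  0.28455505,  0.8313824 ],
       [ 0.55119133,  0.7258914 , -0.4114241 , -0.49180674],
       [-0.01227371,  0.50009072,  0.86588604,  1.12425134],
       [ 0.        ,  0.        ,  0.        ,  1.        ]])}
top {'fov_y': 51.1828526421281, 'cx': 282.9489284981293, 'cy': 207.6826500383312, 'cam_to_world': array([[ 0.02245084,  0.98573317, -0.1668115 ,  0.35062635],
       [-0.99968741,  0.02397102,  0.00710504,  0.01017964],
       [ 0.01100232,  0.16659984,  0.98596321,  1.01307103],
       [ 0.        ,  0.        ,  0.        ,  1.        ]])}
wrist {'fov_y': 63.22599903444019, 'cx': 283.12222133420045, 'cy': 214.33537846533017, 'tool_from_camera': array([[ 9.99999559e-01, -6.54910511e-04, -6.73158821e-04,
         9.64139291e-04],
       [-8.19240922e-04, -9.58749960e-01, -2.84249613e-01,
        -8.21612757e-02],
       [-4.59232933e-04,  2.84250039e-01, -9.58750074e-01,
        -1.65502480e-01],
       [ 0.00000000e+00,  0.00000000e+00,  0.00000000e+00,
         1.00000000e+00]])}
```

View pics/scene0.png

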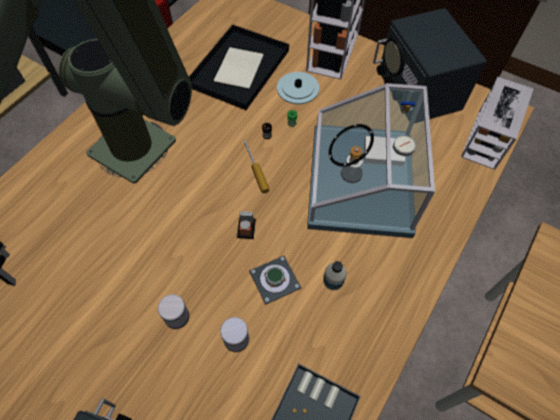

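View pics/top0.png

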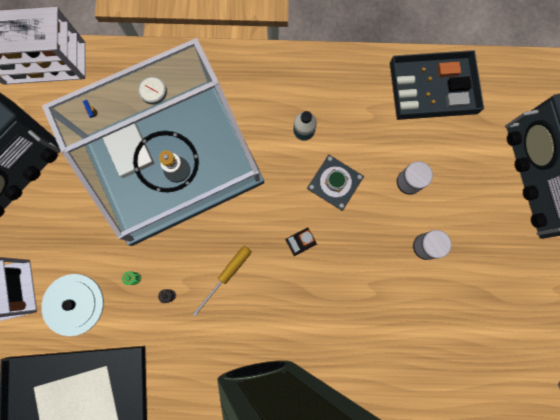

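View pics/wrist0.png

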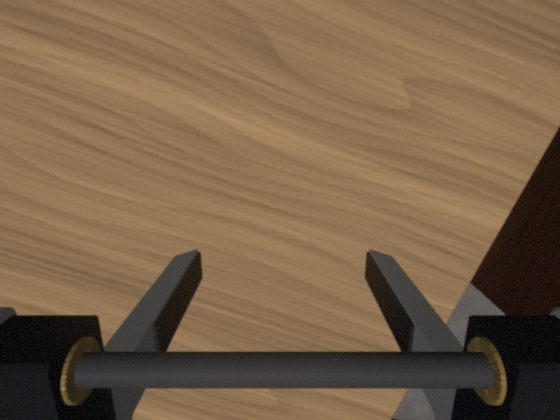

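```bash
cat > h.py <<'E'
import numpy as np, cv2
from rig import robot, imaging
from scipy.spatial.transform import Rotation as R
def K(n):
    m=imaging.camera_model(n); f=210/np.tan(np.radians(m["fov_y"]/2)); return f,m["cx"],m["cy"],m
def pose(s=None):
    s=s or robot.get_state(); q=s["tool_rot"]; T=np.eye(4); T[:3,:3]=R.from_quat([q[1],q[2],q[3],q[0]]).as_matrix(); T[:3,3]=s["ee_pos"]; return T
def c2w(n,T=None):
    m=imaging.camera_model(n); 
    return m["cam_to_world"] if n!="wrist" else (T if T is not None else pose())@m["tool_from_camera"]
def pt(n,u,v,d,T=None):
    f,cx,cy,m=K(n); u=np.asarray(u,float);v=np.asarray(v,float);d=np.asarray(d,float)
    p=np.stack([(u-cx)/f*d,-(v-cy)/f*d,-d,np.ones_like(d)],-1); return (p@c2w(n,T).T)[...,:3]
def ray(n,u,v,z,T=None):
    C=c2w(n,T); o=C[:3,3]; p=pt(n,u,v,1.0,T); r=p-o; return o+r*(z-o[2])/r[2]
def proj(n,P,T=None):
    f,cx,cy,m=K(n); P=np.atleast_2d(P); q=np.c_[P,np.ones(len(P))]@np.linalg.inv(c2w(n,T)).T
    return np.c_[cx+f*q[:,0]/-q[:,2], cy-f*q[:,1]/-q[:,2]]
def cloud(n,d,T=None):
    v,u=np.mgrid[:420,:560]; P=pt(n,u,v,d,T); P[d<=0]=np.nan; return P
def crop(src,dst,x0,y0,x1,y1,k):
    im=cv2.imread(src)[y0:y1,x0:x1]; cv2.imwrite(dst,cv2.resize(im,None,fx=k,fy=k,interpolation=cv2.INTER_CUBIC))
E
python3 - <<'E'
from h import *
crop("pics/top0.png","pics/topc1.png",280,90,480,270,4)
crop("pics/top0.png","pics/topc2.png",40,30,270,250,3)
crop("pics/scene0.png","pics/scc1.png",140,230,380,380,3)
crop("pics/scene0.png","pics/scc2.png",240,70,440,240,3.5)
for n in ["top","scene"]:
    d=np.load(f"pics/{n}0.npy"); P=cloud(n,d)
    pts=dict(top=dict(capa=(418,172),capb=(436,239),can=(337,181),valve=(166,157),bench=(300,330),clean=(305,118)),scene=dict(capa=(172,305),capb=(234,328),can=(275,275),valve=(355,153),clean=(337,267),bench=(200,240)))[n]
    for k,(u,v) in pts.items(): print(n,k,P[v,u].round(4))
E
```

```text
top capa [ 0.596  -0.2923  0.0767]
top capb [ 0.4486 -0.3262  0.0784]
top can [ 0.5827 -0.1201  0.0281]
top valve [0.5973 0.2456 0.1426]
top bench [ 0.2456 -0.0414  0.0025]
top clean [ 0.7052 -0.0402  0.1003]
scene capa [ 0.4396 -0.3247  0.0761]
scene capb [ 0.5898 -0.2901  0.0765]
scene can [ 0.5868 -0.1177  0.0294]
scene valve [0.6004 0.2381 0.1398]
scene clean [ 0.7122 -0.0451  0.0974]
scene bench [ 0.3579 -0.1317 -0.0048]
```

View pics/topc1.png

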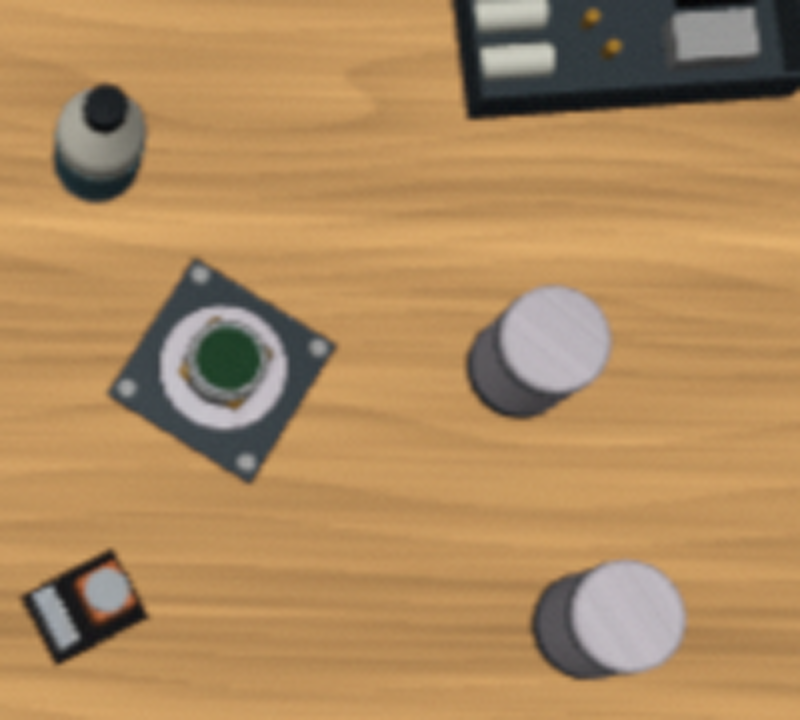

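View pics/topc2.png

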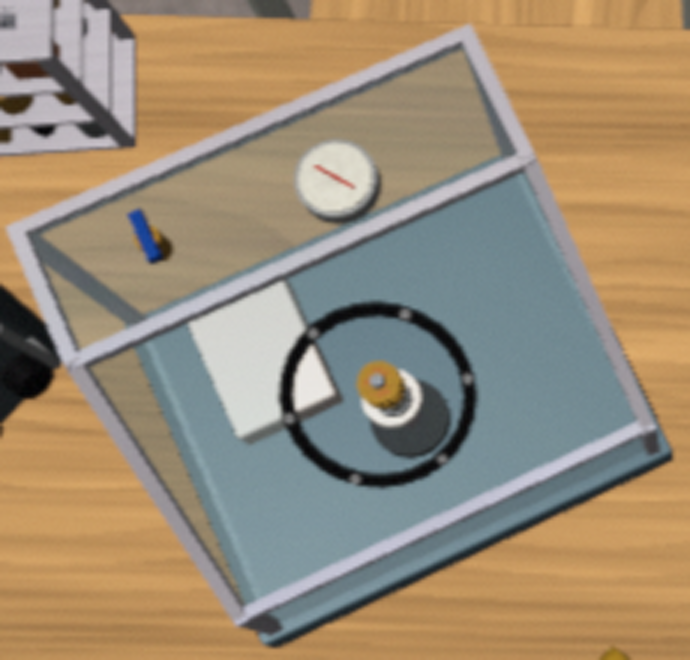

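View pics/scc2.png

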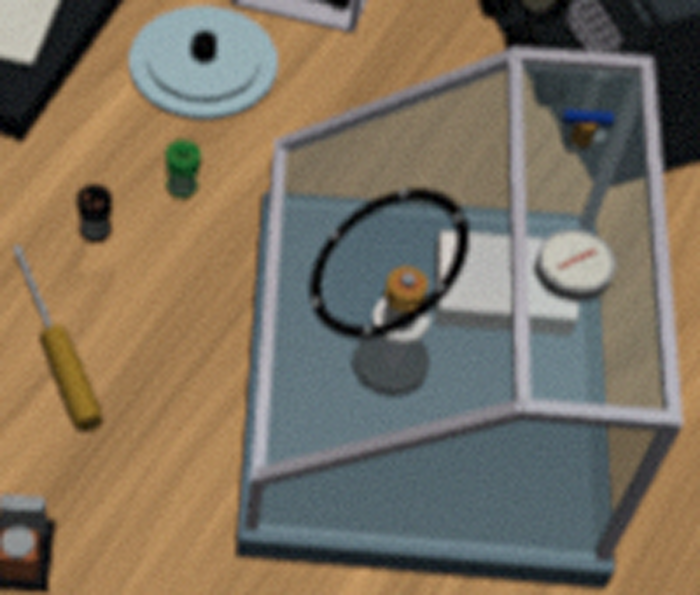

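View pics/scc1.png

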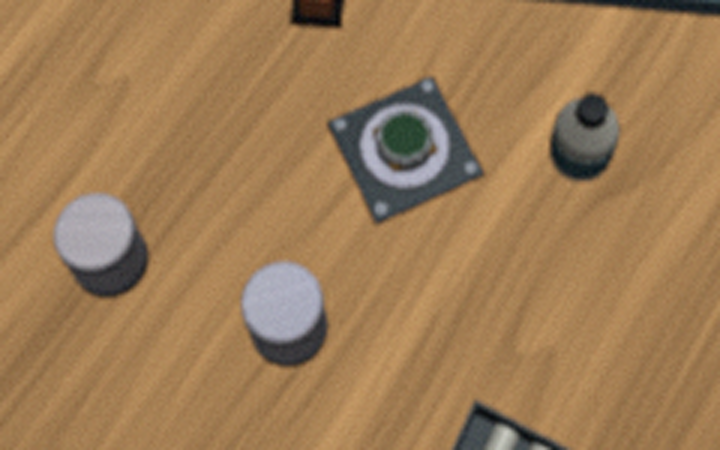

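Run:
```python
from h import *
from scipy.optimize import least_squares
def both(name,t,s,z):
    a=ray("top",*t,z);b=ray("scene",*s,z)
    # triangulate
    oa=c2w("top")[:3,3];ob=c2w("scene")[:3,3];ra=a-oa;rb=b-ob
    ra/=np.linalg.norm(ra);rb/=np.linalg.norm(rb)
    A=np.zeros((3,3));B=np.zeros(3)
    for o,r in((oa,ra),(ob,rb)):
        M=np.eye(3)-np.outer(r,r);A+=M;B+=M@o
    print(name,a.round(4),b.round(4),"tri",np.linalg.solve(A,B).round(4))
both("felt",(337,179.3),(275.3,274),.028)
both("disc",(336,181.8),(275,278.3),.010)
both("plate",(335.6,182.5),(275.3,279.9),.005)
both("cap1",(418.75,174.5),(234.3,330.3),.076)
both("cap2",(437,244),(171.7,307),.076)
both("valve top",(40+378/3,30+382/3),(240+406/3.5,70+282/3.5),.143)
both("bottle cap",(280+105/4,90+107/4),(140+592/3,230+108/3),.100)
both("relay",(280+86/4,90+606/4),(247,224),.05)
# port ring, ellipse centre
both("port",(40+378/3,30+394/3),(240+391/3.5,70+262/3.5),.157)
# drybox fit: plinth corners z=.030 underside z=0
# structure corners: roof rear-left etc.
top={ (130,160,.215):(40+15/3,30+230/3),(130,-160,.215):(40+468/3,30+32/3),(34,160,.215):(40+75/3,30+360/3),(34,-160,.215):(40+530/3,30+160/3),(-130,160,.100):(40+243/3,30+615/3),(-130,-160,.1):(40+650/3,30+430/3)}
sc={(130,160,.215):(240+515/3.5,70+52/3.5),(130,-160,.215):(240+675/3.5,70+415/3.5),(34,-160,.215):(240+522/3.5,70+408/3.5),(-130,160,.1):(240+280/3.5,70+147/3.5),(-130,-160,.1):(240+258/3.5,70+475/3.5),(34,160,.215):None}
def res(p,full=False):
    r=[]
    c,s=np.cos(p[2]),np.sin(p[2])
    for n,D in(("top",top),("scene",sc)):
        for k,v in D.items():
            if v is None: continue
            x,y=k[0]/1e3,k[1]/1e3
            r.append(proj(n,[p[0]+c*x-s*y,p[1]+s*x+c*y,k[2]])[0]-v)
    return np.array(r) if full else np.ravel(r)
s=least_squares(res,[.65,.25,.42],loss="soft_l1"); print(s.x,np.degrees(s.x[2])); print(res(s.x,True).round(1))
p=s.x;c,sn=np.cos(p[2]),np.sin(p[2])
for nm,x in(("port",-.048),("ped",-.029)): print(nm,p[0]+c*x,p[1]+sn*x)
```

```text
felt [ 0.5867 -0.1201  0.028 ] [ 0.5856 -0.1146  0.028 ] tri [ 0.5861 -0.1181  0.035 ]
disc [ 0.5849 -0.1201  0.01  ] [ 0.5873 -0.1185  0.01  ] tri [ 0.5861 -0.1193  0.0093]
plate [ 0.5844 -0.1198  0.005 ] [ 0.5891 -0.12    0.005 ] tri [ 5.868e-01 -1.194e-01 -4.000e-04]
cap1 [ 0.5906 -0.2941  0.076 ] [ 0.5932 -0.2938  0.076 ] tri [ 0.5919 -0.2941  0.0737]
cap2 [ 0.4382 -0.3289  0.076 ] [ 0.442  -0.3287  0.076 ] tri [ 0.4396 -0.3291  0.0725]
valve top [0.5965 0.2455 0.143 ] [0.5997 0.244  0.143 ] tri [0.5982 0.2472 0.1381]
bottle cap [ 0.7083 -0.0429  0.1   ] [ 0.7119 -0.0436  0.1   ] tri [ 0.7107 -0.0425  0.0956]
relay [ 0.4391 -0.0393  0.05  ] [ 0.4544 -0.0465  0.05  ] tri [ 0.4436 -0.0384  0.0255]
port [0.5842 0.2412 0.157 ] [0.5852 0.2436 0.157 ] tri [0.5848 0.2418 0.1579]
[0.62572498 0.26362518 0.47960642] 27.479423643631485
[[-1.6  1.4]
 [ 0.7 -0. ]
 [-3.   1.7]
 [ 0.5 -1.5]
 [-3.1  1.2]
 [-0.  -2.7]
 [36.8  2.5]
 [-0.7  2.9]
 [ 0.   1.4]
 [-0.2 -1.5]
 [-0.4  1.8]]
port 0.5831405017073924 0.2414765358567346
ped 0.5999968571363308 0.250243706532232
```

Run:
```python
from h import *
from scipy.optimize import least_squares
top={ (130,160,.215):(40+15/3,30+230/3),(130,-160,.215):(40+468/3,30+32/3),(34,160,.215):(40+75/3,30+360/3),(34,-160,.215):(40+530/3,30+160/3),(-130,160,.100):(40+243/3,30+615/3),(-130,-160,.1):(40+650/3,30+430/3),(-48,0,.157):(40+378/3,30+394/3)}
sc={(130,160,.215):(240+648/3.5,70+62/3.5),(130,-160,.215):(240+675/3.5,70+415/3.5),(34,-160,.215):(240+522/3.5,70+408/3.5),(-130,160,.1):(240+280/3.5,70+147/3.5),(-130,-160,.1):(240+258/3.5,70+475/3.5),(34,160,.215):(240+515/3.5,70+52/3.5),(-48,0,.157):(240+391/3.5,70+262/3.5)}
def res(p,full=False):
    r=[]
    c,s=np.cos(p[2]),np.sin(p[2])
    for n,D in(("top",top),("scene",sc)):
        for k,v in D.items():
            x,y=k[0]/1e3,k[1]/1e3
            r.append(proj(n,[p[0]+c*x-s*y,p[1]+s*x+c*y,k[2]])[0]-v)
    return np.array(r) if full else np.ravel(r)
s=least_squares(res,[.65,.25,.42],loss="soft_l1"); print(s.x,np.degrees(s.x[2])); print(res(s.x,True).round(1))
p=s.x;c,sn=np.cos(p[2]),np.sin(p[2])
for nm,x in(("port",-.048),("ped",-.029)): print(nm,p[0]+c*x,p[1]+sn*x)
```

```text
[0.62669518 0.26377887 0.47423206] 27.171495736646488
[[-1.4  0.4]
 [ 1.1 -0.3]
 [-3.1  0.8]
 [ 0.7 -1.7]
 [-3.6  0.5]
 [-0.2 -2.7]
 [-0.4  0.1]
 [-0.5 -0. ]
 [-0.6  3.2]
 [ 0.1  1.6]
 [ 0.4 -1.6]
 [-0.4  1.7]
 [ 0.   0.2]
 [-0.7  0.3]]
port 0.5839922880039405 0.24185941384166415
ped 0.600895517664562 0.25053586628723706
```

```bash
cat >> h.py <<'E'
def axes(psi,tilt,flip=False):
    z=np.array([np.sin(tilt)*np.cos(psi),np.sin(tilt)*np.sin(psi),-np.cos(tilt)])
    x=np.array([np.sin(psi),-np.cos(psi),0])*(-1 if flip else 1)
    return np.c_[x,np.cross(z,x),z]
def go(pos,Rt,s=None):
    s=s or robot.get_state(); T=pose(s)
    print("t",round(s["time"],2),"pos",T[:3,3].round(4),"F",s["contact_force"].round(1),"gap",round(s["finger_gap"]*100,2),
     "\n travel cm",(100*T[:3,:3].T@(np.array(pos)-T[:3,3])).round(2),"twist",np.degrees(R.from_matrix(T[:3,:3].T@Rt).as_rotvec()).round(2))
E
python3 - <<'E'
from h import *
psi=np.radians(27.2); A=axes(psi,np.radians(35))
port=np.array([.584,.242,.157]); go(port-A[:,2]*.15,A); print(A.round(3))
E
```

```text
t 0.15 pos [ 0.1964 -0.5398  0.2186] F [ 0.3 -0.3 -0. ] gap 9.38 
 travel cm [-59.16 -54.61  -6.01] twist [34.93 -2.11 -7.02]
[[ 0.457 -0.729  0.51 ]
 [-0.889 -0.374  0.262]
 [ 0.    -0.574 -0.819]]
```

Request:
apply_moves(
  grip=[5,5,5,5,5],
  travel=[
    [-59.2,-54.6,-6],
    [-59.2,-54.6,-6],
    [-59.2,-54.6,-6],
    [-59.2,-54.6,-6],
    [-59.2,-54.6,-6],
  ],
  twist=[
    [0,0,0],
    [0,0,0],
    [0,0,0],
    [0,0,0],
    [9,0,-2],
  ],
)

```text
time: 0.78
ee_pos: [0.3188, -0.2498, 0.2429]
tool_rot: [-0.066, 0.828, -0.555, 0.046]
contact_force: [-1.2, 0.3, 0.4]
finger_gap: 0.0508
```

Run:
```python
from h import *
psi=np.radians(27.2); A=axes(psi,np.radians(35))
port=np.array([.584,.242,.157]); go(port-A[:,2]*.15,A)
```

```text
t 0.78 pos [ 0.3188 -0.2498  0.2429] F [-1.2  0.3  0.4] gap 5.08 
 travel cm [-34.69 -34.79   1.81] twist [25.76 -2.   -4.51]
```

Request:
apply_moves(
  grip=[5,5,5,5,5],
  travel=[
    [-34.5,-34.7,1.8],
    [-34.5,-34.7,1.8],
    [-34.5,-34.7,1.8],
    [-34.5,-34.7,1.8],
    [-34.5,-34.7,1.8],
  ],
  twist=[
    [7,0,-1],
    [13,-1,-2],
    [19,-1.5,-3],
    [25.8,-2,-4.5],
    [25.8,-2,-4.5],
  ],
)

```text
time: 1.4
ee_pos: [0.438, 0.0338, 0.2638]
tool_rot: [-0.255, 0.811, -0.502, 0.157]
contact_force: [0.8, -1.2, 0.5]
finger_gap: 0.0501
```

Run:
```python
from h import *
psi=np.radians(27.2); A=axes(psi,np.radians(35))
port=np.array([.584,.242,.157]); go(port-A[:,2]*.15,A)
```

```text
t 1.4 pos [0.438  0.0338 0.2638] F [ 0.8 -1.2  0.5] gap 5.01 
 travel cm [-12.02 -12.2    6.54] twist [ 0.21 -0.33 -0.64]
```

Request:
apply_moves(
  grip=[5,5,5,5,5],
  travel=[
    [-11.8,-12,6.5],
    [-11.8,-12,6.5],
    [-11.8,-12,6.5],
    [-11.8,-12,6.5],
    [-11.8,-12,6.5],
  ],
  twist=[
    [0,0,0],
    [0,0,0],
    [0,0,0],
    [0,0,0],
    [0,0,0],
  ],
)

```text
time: 2.02
ee_pos: [0.5058, 0.2005, 0.2797]
tool_rot: [-0.254, 0.813, -0.499, 0.156]
contact_force: [0.3, -0.2, -1.0]
finger_gap: 0.0499
```

Run:
```python
from h import *
psi=np.radians(27.2); A=axes(psi,np.radians(35))
port=np.array([.584,.242,.157]); go(port-A[:,2]*.15,A); s=robot.get_state(); T=pose(s); print(s["q"].round(2))
im,d=imaging.get_image("wrist"); cv2.imwrite("pics/w1.png",im); np.save("pics/w1.npy",d); np.save("pics/w1T.npy",T)
```

```text
t 2.02 pos [0.5058 0.2005 0.2797] F [ 0.3 -0.2 -1. ] gap 4.99 
 travel cm [-0.12 -0.21  0.12] twist [ 0.29 -0.14 -0.25]
[ 0.09 -0.29  2.02  0.28  0.87  1.06]
```

View pics/w1.png

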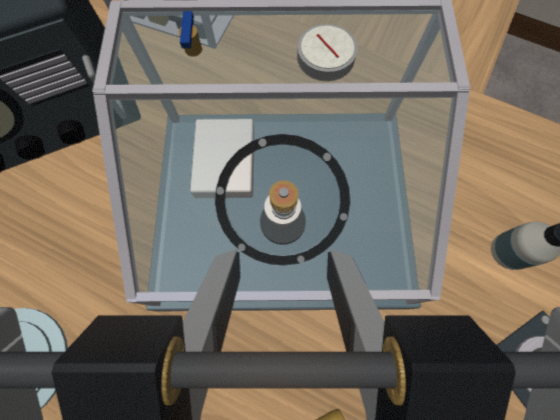

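Run:
```python
from h import *
crop("pics/w1.png","pics/w1c.png",200,120,370,280,4.5)
T=np.load("pics/w1T.npy"); d=np.load("pics/w1.npy"); f,cx,cy,_=K("wrist")
print("port proj",proj("wrist",[.584,.242,.157],T), "valve pip", proj("wrist",[.5995,.2495,.144],T))
P=cloud("wrist",d,T)
for uv in [(284,188),(284,197),(284,192),(283,235),(222,155),(300,150)]: print(uv,P[uv[1],uv[0]].round(4))
```

```text
port proj [[280.58928588 199.74038371]] valve pip [[281.06110061 188.31423947]]
(284, 188) [0.6008 0.2469 0.1448]
(284, 197) [0.5928 0.2428 0.143 ]
(284, 192) [0.5971 0.2449 0.1445]
(283, 235) [0.5816 0.2382 0.0391]
(222, 155) [0.5898 0.305  0.1834]
(300, 150) [0.7057 0.2743 0.0306]
```

View pics/w1c.png

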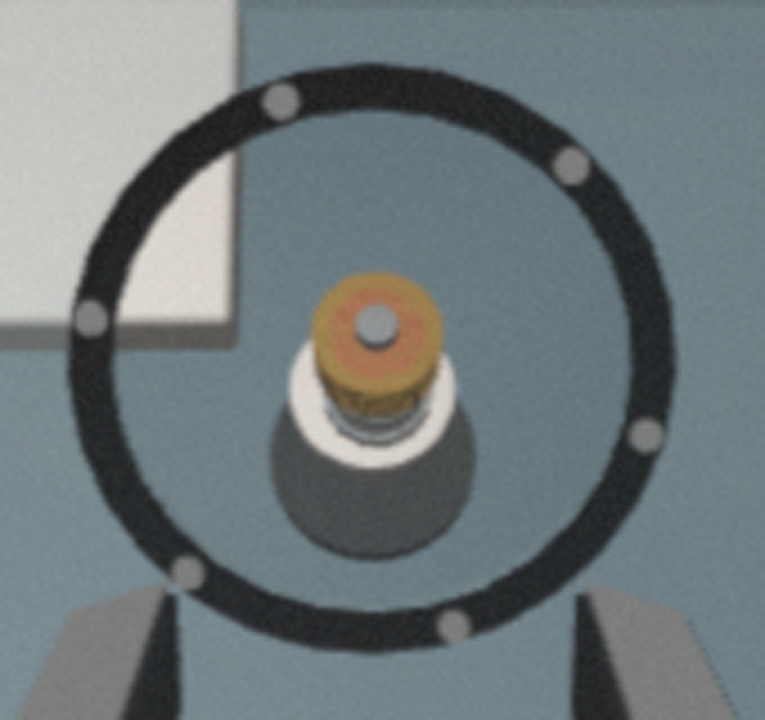

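Run:
```python
from h import *
T=np.load("pics/w1T.npy")
print("port",ray("wrist",282.7,199.8,.157,T),"cooler",ray("wrist",283.8,194.0,.138,T),"pip",ray("wrist",283.8,192.2,.144,T),"ped", ray("wrist",200+373/4.5,120+457/4.5,.094,T))
def fing(): pass
A=axes(np.radians(27.2),np.radians(35))
g=ray("wrist",283.8,194.0,.138,T); g[2]=.130
pr=ray("wrist",282.7,199.8,.157,T)
print("cooler mid rel port in port frame",(A.T@(g-pr)).round(4), "tool",(T[:3,:3].T@(g-T[:3,3])).round(4), proj("wrist",T[:3,3]+T[:3,2]*.183,T))
```

```text
port [0.58486248 0.24017026 0.157     ] cooler [0.59738113 0.24530896 0.138     ] pip [0.59699137 0.24512326 0.144     ] ped [0.58265275 0.23889247 0.094     ]
cooler mid rel port in port frame [0.0012 0.0044 0.0299] tool [0.0016 0.0014 0.181 ] [[282.27763696 195.04970755]]
```

Run:
```python
from h import *
T=np.load("pics/w1T.npy");d=np.load("pics/w1.npy");P=cloud("wrist",d,T)
print(ray("wrist",283.1,208.7,.094,T))
for v in range(180,248,3): print(v,P[v,284].round(4),P[v,297].round(4))
```

```text
[0.59647525 0.24565755 0.094     ]
180 [0.6537 0.2734 0.0314] [0.6618 0.2574 0.0315]
183 [0.6086 0.2508 0.1373] [0.658  0.2555 0.0309]
186 [0.6054 0.2492 0.1378] [0.6543 0.2537 0.0301]
189 [0.5998 0.2463 0.1452] [0.6082 0.2356 0.1388]
192 [0.5971 0.2449 0.1445] [0.6051 0.2341 0.1389]
195 [0.5942 0.2435 0.1447] [0.6025 0.2328 0.1379]
198 [0.5933 0.243  0.1389] [0.5994 0.2313 0.1384]
201 [0.5911 0.2419 0.1368] [0.5985 0.2306 0.1326]
204 [0.5873 0.24   0.1394] [0.6086 0.2339 0.0948]
207 [0.5843 0.2384 0.1399] [0.6052 0.2323 0.095 ]
210 [0.5841 0.2383 0.1314] [0.6018 0.2306 0.0953]
213 [0.5864 0.2395 0.1137] [0.5987 0.229  0.0952]
216 [0.5871 0.2398 0.101 ] [0.5955 0.2275 0.0949]
219 [0.5857 0.239  0.0948] [0.6095 0.2319 0.0376]
222 [0.5827 0.2375 0.0943] [0.6056 0.23   0.0382]
225 [0.5916 0.2419 0.0485] [0.6022 0.2283 0.0375]
228 [0.5909 0.2415 0.0375] [0.5984 0.2265 0.038 ]
231 [0.5871 0.2396 0.0383] [0.5947 0.2247 0.0382]
234 [0.5836 0.2378 0.0378] [0.5911 0.2229 0.0385]
237 [0.5797 0.2358 0.0397] [0.5877 0.2212 0.0376]
240 [0.5764 0.2342 0.0384] [0.586 0.22  0.03 ]
243 [0.5732 0.2326 0.0369] [0.5822 0.2182 0.0307]
246 [0.5711 0.2315 0.0303] [0.5788 0.2164 0.0302]
```

Request:
apply_moves(
  grip=[5,5,5,5,5],
  travel=[
    [0.15,0.1,4],
    [0.15,0.1,8],
    [0.15,0.1,11],
    [0.15,0.1,13],
    [0.15,0.1,13],
  ],
  twist=[
    [0,0,0],
    [0,0,0],
    [0,0,0],
    [0,0,0],
    [0,0,0],
  ],
)

```text
time: 2.7
ee_pos: [0.5722, 0.2298, 0.1712]
tool_rot: [-0.253, 0.812, -0.502, 0.156]
contact_force: [-0.0, -0.6, 0.1]
finger_gap: 0.0495
```

Run:
```python
from h import *
A=axes(np.radians(27.2),np.radians(35)); g=np.array([.597,.245,.130])
go(g+A[:,2]*.005,A); T=pose()
im,d=imaging.get_image("wrist"); cv2.imwrite("pics/w2.png",im)
```

```text
t 2.7 pos [0.5722 0.2298 0.1712] F [-0.  -0.6  0.1] gap 4.95 
 travel cm [-0.24 -0.06  5.54] twist [ 0.41 -0.25 -0.5 ]
```

View pics/w2.png

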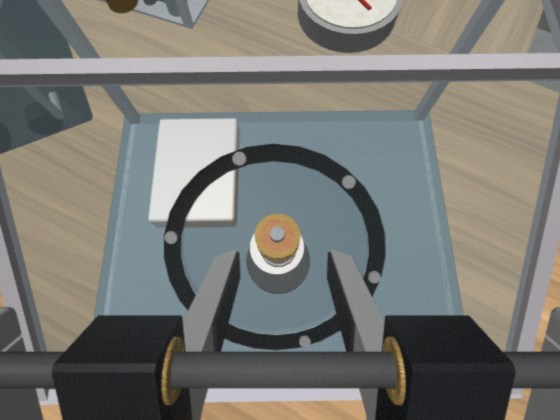

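Request:
apply_moves(
  grip=[5,5,5,5,5],
  travel=[
    [-0.3,0,1],
    [-0.3,0,2.5],
    [-0.3,0,4],
    [-0.3,0,5.5],
    [-0.3,0,5.5],
  ],
  twist=[
    [0,0,0],
    [0,0,0],
    [0,0,0],
    [0,0,0],
    [0,0,0],
  ],
)

```text
time: 3.38
ee_pos: [0.5991, 0.249, 0.1276]
tool_rot: [-0.255, 0.813, -0.5, 0.156]
contact_force: [-0.3, -0.4, -0.3]
finger_gap: 0.0501
```

Run:
```python
from h import *
A=axes(np.radians(27.2),np.radians(35)); g=np.array([.597,.245,.130])
go(g+A[:,2]*.005,A); T=pose()
im,d=imaging.get_image("wrist"); cv2.imwrite("pics/w3.png",im)
im,d=imaging.get_image("scene"); cv2.imwrite("pics/s3.png",im[60:250,230:450].repeat(3,0).repeat(3,1))
```

```text
t 3.38 pos [0.5991 0.249  0.1276] F [-0.3 -0.4 -0.3] gap 5.01 
 travel cm [0.27 0.16 0.09] twist [ 0.25 -0.17 -0.31]
```

View pics/w3.png

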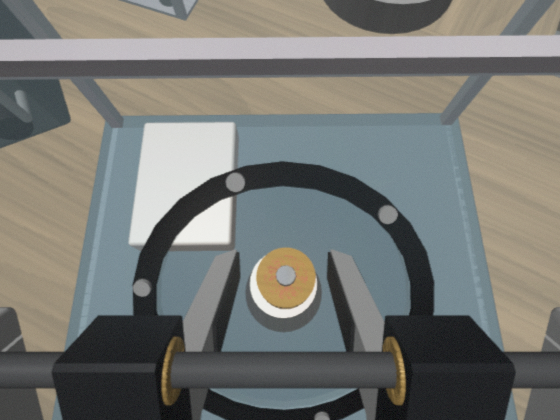

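View pics/s3.png

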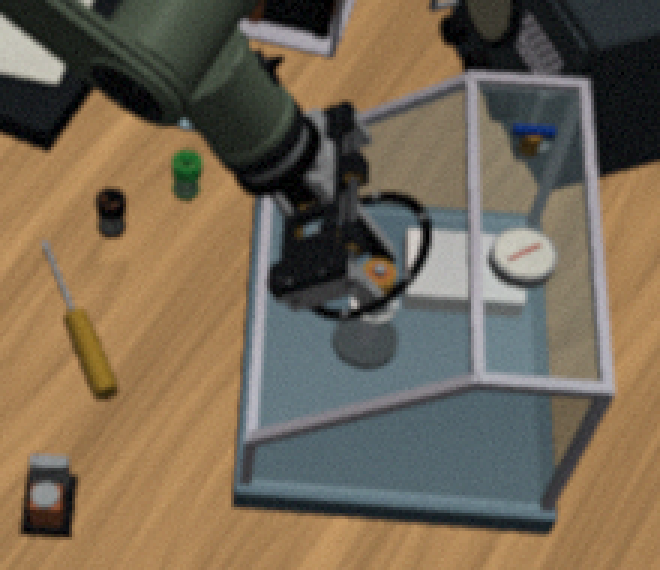

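Run:
```python
from h import *
f,cx,cy,m=K("wrist"); C=m["tool_from_camera"]
def tp(u,v,tz):
    r=C[:3,:3]@np.array([(u-cx)/f,-(v-cy)/f,-1]); o=C[:3,3]; return o+r*(tz-o[2])/r[2]
print(tp(286,277,-.0116)*1e3, tp(286,275,-.0165)*1e3)
print([ (tp(u,255,.014)*1e3).round(1) for u in (239,328)])
```

```text
[  2.33412516  -3.94260626 -11.6       ] [  2.28300666  -7.49636421 -16.5       ]
[array([-24.3,  -4.8,  14. ]), array([26.5, -4.8, 14. ])]
```

Request:
apply_moves(
  grip=[5,4,3.4,2.6,2.6],
  travel=[
    [0.15,0,0],
    [0.15,0,0],
    [0.15,0,0],
    [0.15,0,0],
    [0.15,0,0],
  ],
  twist=[
    [0,0,0],
    [0,0,0],
    [0,0,0],
    [0,0,0],
    [0,0,0],
  ],
  force=15,
)

```text
time: 4.1
ee_pos: [0.6001, 0.2479, 0.1282]
tool_rot: [-0.255, 0.813, -0.5, 0.157]
contact_force: [-0.7, 0.1, 1.9]
finger_gap: 0.0296
```

Request:
apply_moves(
  grip=[2.6,2.6,2.6],
  travel=[
    [0,0,0],
    [0,0,0],
    [0,0,0],
  ],
  twist=[
    [0,0,0],
    [0,0,0],
    [0,0,0],
  ],
)

```text
time: 4.47
ee_pos: [0.6001, 0.2479, 0.1283]
tool_rot: [-0.255, 0.813, -0.5, 0.157]
contact_force: [-0.8, 0.2, 1.6]
finger_gap: 0.0297
```

Request:
apply_moves(
  grip=[2.6,2.6,2.6,2.6,2.6],
  travel=[
    [0,0,-1],
    [0,0,-3],
    [0,0,-6],
    [0,0,-9],
    [0,0,-12],
  ],
  twist=[
    [0,0,0],
    [0,0,0],
    [0,0,0],
    [0,0,0],
    [0,0,0],
  ],
)

```text
time: 5.1
ee_pos: [0.5375, 0.2163, 0.2267]
tool_rot: [-0.254, 0.813, -0.5, 0.156]
contact_force: [-0.3, -0.8, -0.9]
finger_gap: 0.0296
```

Run:
```python
from h import *
im,d=imaging.get_image("wrist"); cv2.imwrite("pics/w4.png",im)
```

```text
(no output)
```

View pics/w4.png

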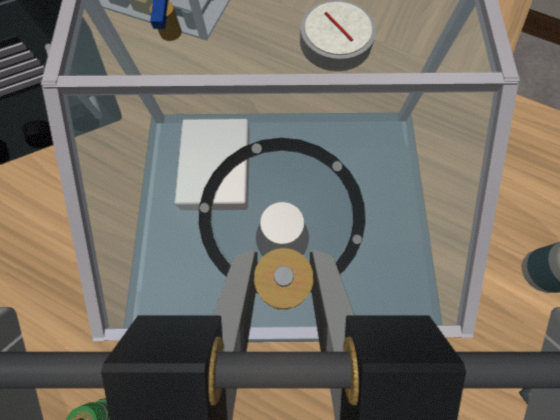

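Run:
```python
from h import *
crop("pics/w4.png","pics/w4c.png",220,220,350,330,6)
f,cx,cy,m=K("wrist"); C=m["tool_from_camera"]
r=C[:3,:3]@np.array([(283.5-cx)/f,-(278-cy)/f,-1]); o=C[:3,3]
n=np.array([0,-.574,-.819]); k=(.0098-n@o)/(n@r); p=o+k*r; print(p*1e3, "axis horiz offset fwd", (p@np.array([0,-.819,.574]))*1e3)
can=np.array([.5865,-.119]); psi=np.radians(-11.5); A=axes(psi,np.radians(35))
fw=np.array([np.cos(psi),np.sin(psi)]); 
t=np.r_[can+fw*.003,.0622]; print("place",t); go(t-A[:,2]*.13,A)
```

```text
[  1.08790187  -2.63399537 -10.11976393] axis horiz offset fwd -3.6515022913828736
place [ 0.58943977 -0.1195981   0.0622    ]
t 5.15 pos [0.5383 0.2164 0.2308] F [0.3 1.9 0.4] gap 2.92 
 travel cm [27.65 17.07 -4.34] twist [-0.06 21.95 31.46]
```

View pics/w4c.png

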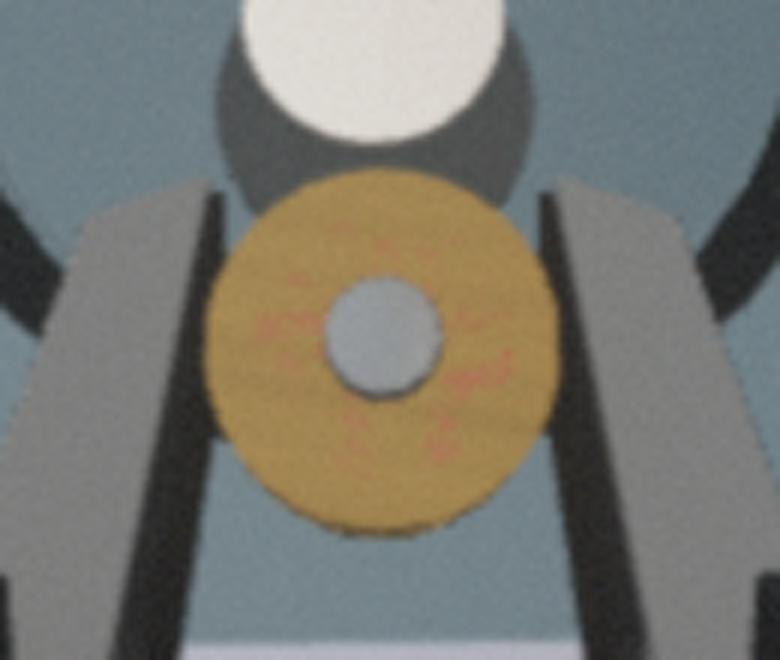

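Request:
apply_moves(
  grip=[2.6,2.6,2.6,2.6,2.6],
  travel=[
    [0,0,-5],
    [5,2.5,-7],
    [10,5.5,-8.5],
    [15,8.5,-9],
    [20,11.5,-9],
  ],
  twist=[
    [0,0,0],
    [0,3.3,4.7],
    [0,7.7,11],
    [0,12.4,17.8],
    [0,17.1,24.5],
  ],
)

```text
time: 5.78
ee_pos: [0.4985, -0.0293, 0.2345]
tool_rot: [0.205, -0.655, 0.694, -0.218]
contact_force: [1.4, -0.0, -1.7]
finger_gap: 0.029
```

Run:
```python
from h import *
can=np.array([.5865,-.119]); psi=np.radians(-11.5); A=axes(psi,np.radians(35))
t=np.array([ 0.5894, -0.1196, 0.0622]); go(t-A[:,2]*.13,A)
```

```text
t 5.78 pos [ 0.4985 -0.0293  0.2345] F [ 1.4 -0.  -1.7] gap 2.9 
 travel cm [7.42 1.95 6.67] twist [0.13 4.64 6.75]
```

Request:
apply_moves(
  grip=[2.6,2.6,2.6,2.6],
  travel=[
    [4,1,3],
    [7.4,2,6.5],
    [7.4,2,6.5],
    [7.4,2,6.5],
  ],
  twist=[
    [0,2.3,3.3],
    [0.1,4.6,6.7],
    [0.1,4.6,6.7],
    [0.1,4.6,6.7],
  ],
)

```text
time: 6.28
ee_pos: [0.5158, -0.1022, 0.1701]
tool_rot: [0.191, -0.606, 0.737, -0.231]
contact_force: [-0.4, 0.3, -1.8]
finger_gap: 0.0294
```

Run:
```python
from h import *
can=np.array([.5865,-.119]); psi=np.radians(-11.5); A=axes(psi,np.radians(35))
t=np.array([ 0.5894, -0.1196, 0.0622]); go(t-A[:,2]*.13,A)
T=pose();im,d=imaging.get_image("wrist"); cv2.imwrite("pics/w5.png",im);np.save("pics/w5T.npy",T);np.save("pics/w5.npy",d)
print(proj("wrist",[.5865,-.119,.028],T))
```

```text
t 6.28 pos [ 0.5158 -0.1022  0.1701] F [-0.4  0.3 -1.8] gap 2.94 
 travel cm [ 0.24 -0.01  0.17] twist [0.11 0.25 0.28]
[[284.71042548 222.8178155 ]]
```

View pics/w5.png

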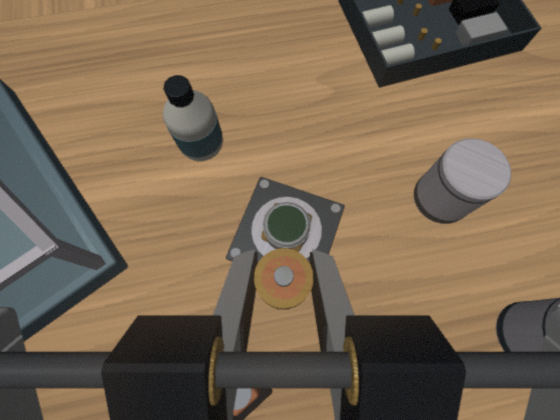

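Run:
```python
from h import *
crop("pics/w5.png","pics/w5c.png",220,170,360,290,5.5)
```

```text
(no output)
```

View pics/w5c.png

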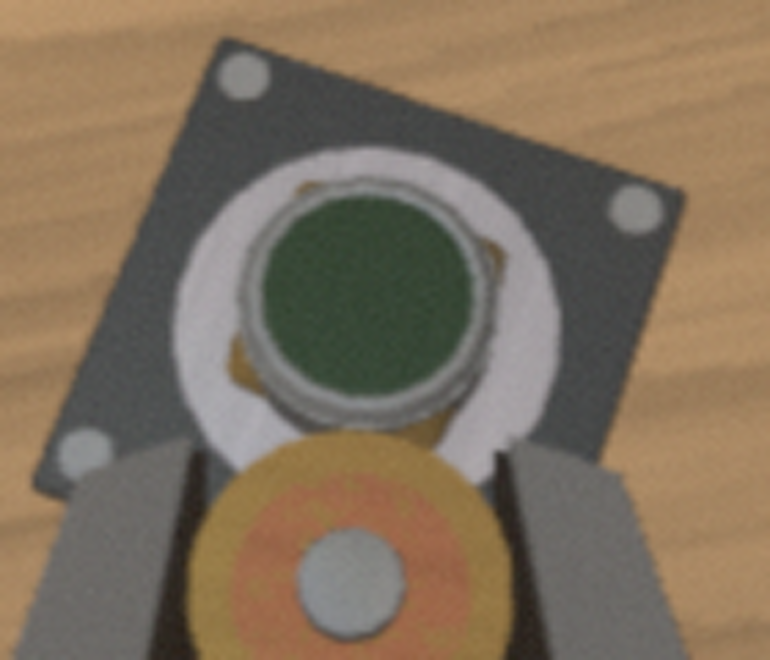

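Run:
```python
from h import *
T=np.load("pics/w5T.npy")
print(ray("wrist",286.9,223.8,.031,T),ray("wrist",286.6,229.5,.010,T))
f,cx,cy,m=K("wrist"); C=m["tool_from_camera"]
r=C[:3,:3]@np.array([(220+351/5.5-cx)/f,-(170+590/5.5-cy)/f,-1]); o=C[:3,3]
n=T[2,:3]; k=(.0098-n@o)/(n@r); p=o+k*r; print("cooler top in tool",p*1e3,"world",(T[:3,:3]@p)*1e3)
```

```text
[ 0.58419525 -0.12073517  0.031     ] [ 0.5843305  -0.12065947  0.01      ]
cooler top in tool [ 1.74346871 -3.58746502 -9.44725073] world [-2.75259884 -1.24231009  9.8       ]
```

Run:
```python
from h import *
psi=np.radians(-11.5); A=axes(psi,np.radians(35))
go([.5870,-.1195,.0822],A)
```

```text
t 6.33 pos [ 0.5163 -0.1021  0.171 ] F [ 0.4 -0.  -1.3] gap 3.0 
 travel cm [ 0.35 -0.86 11.44] twist [0.01 0.24 0.33]
```

Request:
apply_moves(
  grip=[2.6,2.6,2.6,2.6,2.6],
  travel=[
    [0.35,-0.8,3.5],
    [0.35,-0.8,7],
    [0.35,-0.8,10],
    [0.35,-0.8,11.4],
    [0.35,-0.8,11.4],
  ],
  twist=[
    [0,0.2,0.3],
    [0,0.2,0.3],
    [0,0.2,0.3],
    [0,0.2,0.3],
    [0,0.2,0.3],
  ],
)

```text
time: 6.95
ee_pos: [0.5865, -0.1189, 0.0818]
tool_rot: [0.19, -0.604, 0.738, -0.232]
contact_force: [-0.1, 0.3, -2.6]
finger_gap: 0.0294
```

Run:
```python
from h import *
psi=np.radians(-11.5); A=axes(psi,np.radians(35))
go([.5870,-.1195,.0622],A)
for n,b in(("scene",(230,220,330,320)),("top",(290,130,390,230))):
    im,d=imaging.get_image(n); cv2.imwrite("pics/p.png",im); crop("pics/p.png",f"pics/{n}6.png",*b,6)
im,d=imaging.get_image("wrist"); cv2.imwrite("pics/w6.png",im)
```

```text
t 6.95 pos [ 0.5865 -0.1189  0.0818] F [-0.1  0.3 -2.6] gap 2.94 
 travel cm [0.05 1.07 1.64] twist [0.04 0.08 0.06]
```

View pics/scene6.png

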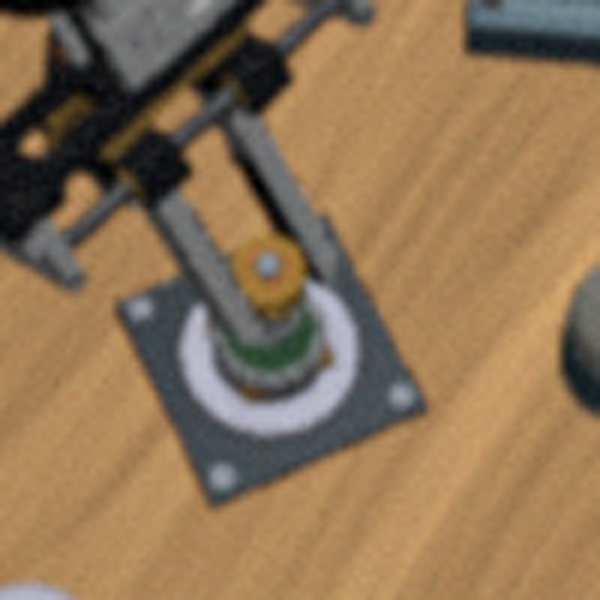

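View pics/top6.png

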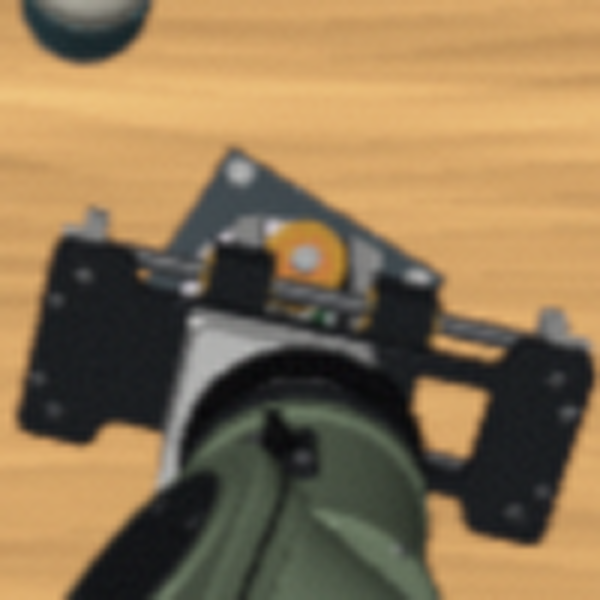

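View pics/w6.png

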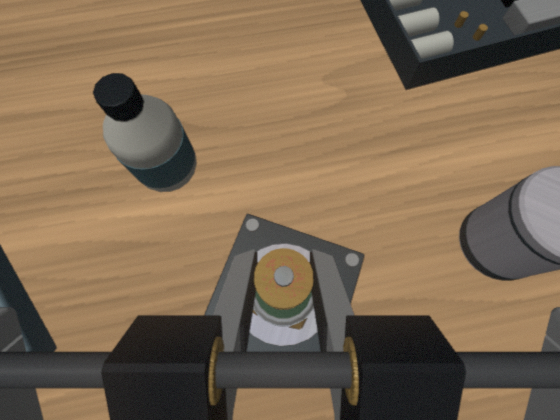

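Run:
```python
from h import *
print(ray("scene",274.7,263.8,.0976),ray("top",341,172.8,.0976))
```

```text
[ 0.58607217 -0.11785146  0.0976    ] [ 0.58457518 -0.11947106  0.0976    ]
```

Request:
apply_moves(
  grip=[2.6,2.6,2.6,2.6,2.6],
  travel=[
    [0.05,0.3,0.7],
    [0.05,0.6,1.1],
    [0.05,0.85,1.4],
    [0.05,0.95,1.55],
    [0.05,0.95,1.55],
  ],
  twist=[
    [0,0,0],
    [0,0,0],
    [0,0,0],
    [0,0,0],
    [0,0,0],
  ],
)

```text
time: 7.72
ee_pos: [0.5865, -0.1205, 0.0626]
tool_rot: [0.19, -0.603, 0.739, -0.232]
contact_force: [-0.7, -0.8, -0.8]
finger_gap: 0.03
```

Run:
```python
from h import *
psi=np.radians(-11.5); A=axes(psi,np.radians(35))
go([.5875,-.1195,.0622],A)
im,d=imaging.get_image("scene"); cv2.imwrite("pics/p.png",im); crop("pics/p.png","pics/scene7.png",230,220,330,320,6)
im,d=imaging.get_image("wrist"); cv2.imwrite("pics/p.png",im); crop("pics/p.png","pics/w7.png",200,200,370,350,4.5)
```

```text
t 7.72 pos [ 0.5865 -0.1205  0.0626] F [-0.7 -0.8 -0.8] gap 3.0 
 travel cm [-0.11 -0.04  0.08] twist [ 0.12  0.02 -0.03]
```

View pics/scene7.png

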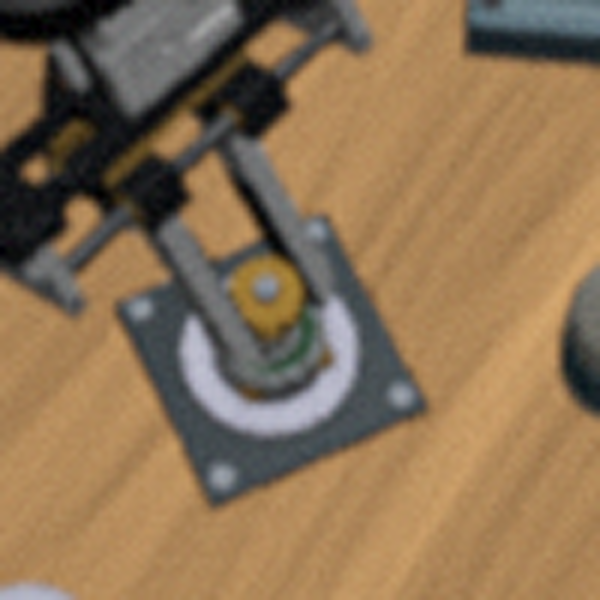

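View pics/w7.png

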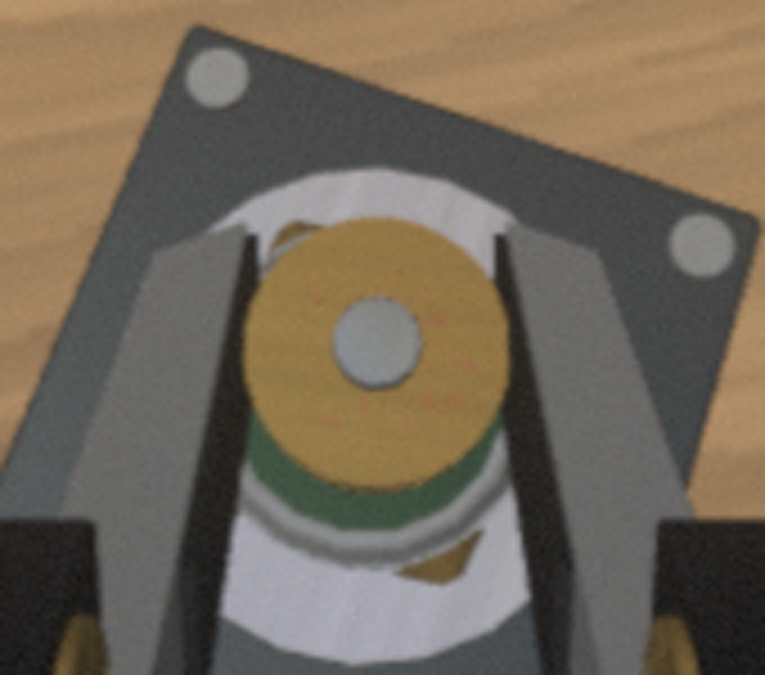

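Run:
```python
from h import *
T=pose()
a=ray("wrist",200+368/4.5,237.3,.010,T);b=ray("wrist",200+368/4.5,347,.010,T);c=ray("wrist",200+378/4.5,278.7,T[2,3]+.0098,T)
print(a,b,np.linalg.norm(a-b),(a+b)/2,c, T[2,3])
print(robot.get_state()["contact_force"])
```

```text
[ 0.62072664 -0.12788868  0.01      ] [ 0.54903778 -0.11343751  0.01      ] 0.07313091083087478 [ 0.58488221 -0.12066309  0.01      ] [ 0.58332832 -0.12174293  0.07285976] 0.06305975587166586
[ 0.45388324  0.26542422 -1.20947405]
```

Request:
apply_moves(
  grip=[2.6,2.6,2.6],
  travel=[
    [0,-0.05,0.06],
    [0,0,0.12],
    [0,0,0.12],
  ],
  twist=[
    [0,0,0],
    [0,0,0],
    [0,0,0],
  ],
)

```text
time: 8.2
ee_pos: [0.5874, -0.1206, 0.062]
tool_rot: [0.19, -0.603, 0.739, -0.232]
contact_force: [-0.1, 0.1, -1.4]
finger_gap: 0.0296
```

Run:
```python
from h import *
for i in range(3): s=robot.get_state(); print(s["ee_pos"],s["contact_force"])
im,d=imaging.get_image("scene")
s=robot.get_state(); print(s["ee_pos"],s["contact_force"])
```

```text
[ 0.58738689 -0.12059788  0.06199954] [-0.05865819  0.10330064 -1.43422916]
[ 0.58738689 -0.12059788  0.06199954] [-0.05865819  0.10330064 -1.43422916]
[ 0.58738689 -0.12059788  0.06199954] [-0.05865819  0.10330064 -1.43422916]
[ 0.58737808 -0.12061596  0.06200875] [ 0.55570401  0.79316096 -1.57666701]
```

Still carrying the valve's weight (about -1.4 N); lower in half-millimetre steps.

Request:
apply_moves(
  grip=[2.6,2.6,2.6,2.6],
  travel=[
    [0,0.03,0.04],
    [0,0.03,0.04],
    [0,0.06,0.08],
    [0,0.06,0.08],
  ],
  twist=[
    [0,0,0],
    [0,0,0],
    [0,0,0],
    [0,0,0],
  ],
)

```text
time: 8.75
ee_pos: [0.588, -0.1207, 0.062]
tool_rot: [0.19, -0.603, 0.739, -0.233]
contact_force: [-3.1, 1.6, 6.6]
finger_gap: 0.0295
```

Request:
apply_moves(
  grip=[2.6,2.6,3.4,4.2,5],
  travel=[
    [0,-0.03,-0.05],
    [0,-0.03,-0.05],
    [0,-0.03,-0.05],
    [0,-0.03,-0.05],
    [0,-0.03,-0.05],
  ],
  twist=[
    [0,0,0],
    [0,0,0],
    [0,0,0],
    [0,0,0],
    [0,0,0],
  ],
)

```text
time: 9.38
ee_pos: [0.5871, -0.1206, 0.0613]
tool_rot: [0.19, -0.603, 0.739, -0.232]
contact_force: [0.0, -0.2, 0.2]
finger_gap: 0.0484
```

Run:
```python
from h import *
im,d=imaging.get_image("scene"); cv2.imwrite("pics/p.png",im); crop("pics/p.png","pics/scene8.png",230,220,330,320,5)
im,d=imaging.get_image("wrist"); cv2.imwrite("pics/p.png",im); crop("pics/p.png","pics/w8.png",200,200,370,350,3.5)
```

```text
(no output)
```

View pics/scene8.png

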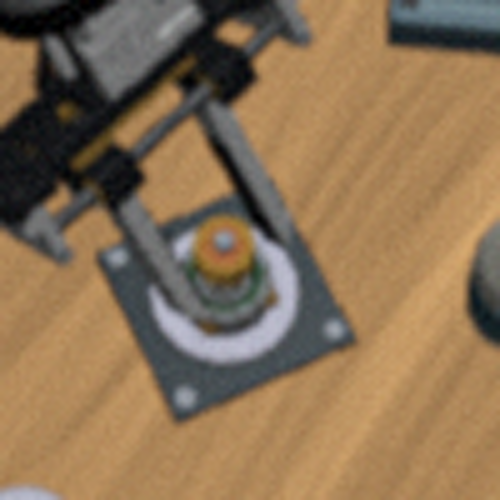

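View pics/w8.png

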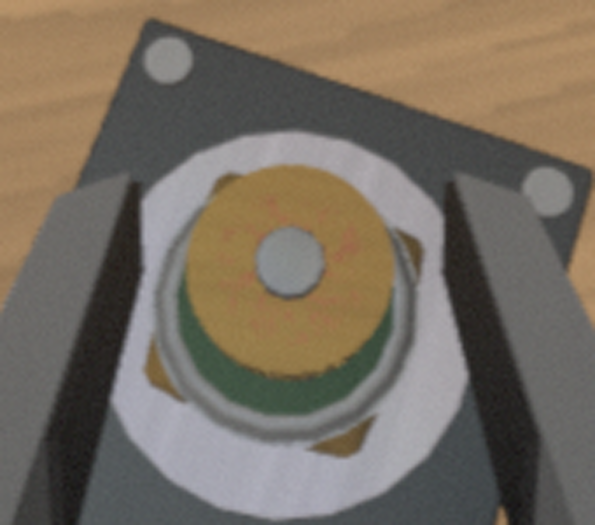

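Request:
apply_moves(
  grip=[5,5,5,5,5],
  travel=[
    [0,0,-2],
    [0,0,-6],
    [0,0,-11],
    [0,0,-16],
    [0,0,-16],
  ],
  twist=[
    [0,0,0],
    [0,0,0],
    [0,0,0],
    [0,0,0],
    [-9,0,0],
  ],
)

```text
time: 10.1
ee_pos: [0.4941, -0.1015, 0.197]
tool_rot: [0.142, -0.616, 0.755, -0.176]
contact_force: [0.9, 0.5, 0.4]
finger_gap: 0.05
```

Run:
```python
from h import *
A=axes(np.radians(-11.5),0); go([.592,-.294,.25],A)
```

```text
t 10.1 pos [ 0.4941 -0.1015  0.197 ] F [0.9 0.5 0.4] gap 5.0 
 travel cm [ 16.9  -14.4    1.22] twist [-26.2   -0.13  -0.08]
```

Request:
apply_moves(
  grip=[5,9.4,9.4,9.4,9.4],
  travel=[
    [4,-4,0],
    [9,-8,0.5],
    [13,-11,1],
    [16.9,-14.4,1.2],
    [16.9,-14.4,1.2],
  ],
  twist=[
    [-9,0,0],
    [-18,0,0],
    [-26.2,0,0],
    [-26.2,0,0],
    [-26.2,0,0],
  ],
)

```text
time: 10.72
ee_pos: [0.5973, -0.2985, 0.2442]
tool_rot: [-0.001, -0.631, 0.775, 0.001]
contact_force: [-0.5, 1.1, -1.1]
finger_gap: 0.0868
```

Run:
```python
from h import *
A=axes(np.radians(-11.5),0); go([.592,-.294,.25],A)
T=pose(); im,d=imaging.get_image("wrist"); cv2.imwrite("pics/w9.png",im);np.save("pics/w9T.npy",T);np.save("pics/w9.npy",d)
im,d=imaging.get_image("scene"); cv2.imwrite("pics/p.png",im); crop("pics/p.png","pics/scene9.png",230,220,330,320,5)
```

```text
t 10.72 pos [ 0.5973 -0.2985  0.2442] F [-0.5  1.1 -1.1] gap 8.68 
 travel cm [-0.34  0.61 -0.57] twist [ 0.22 -0.03 -0.19]
```

View pics/w9.png

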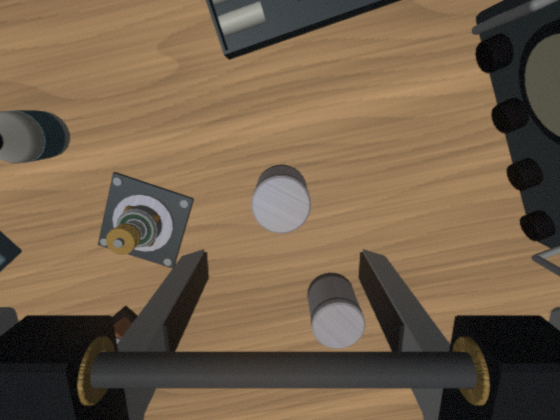

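View pics/scene9.png

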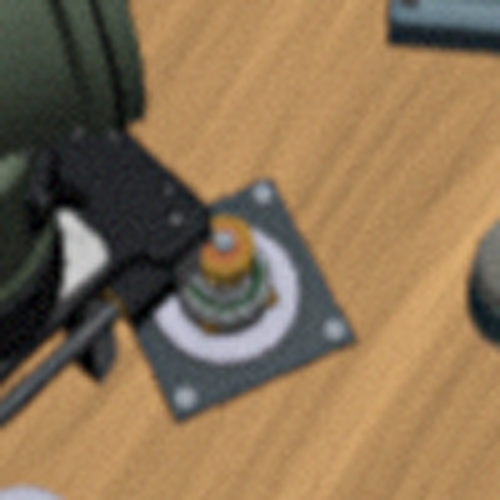

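Run:
```python
from h import *
crop("pics/w9.png","pics/w9a.png",240,155,320,245,7)
crop("pics/w9.png","pics/w9b.png",90,165,200,275,6)
```

```text
(no output)
```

View pics/w9a.png

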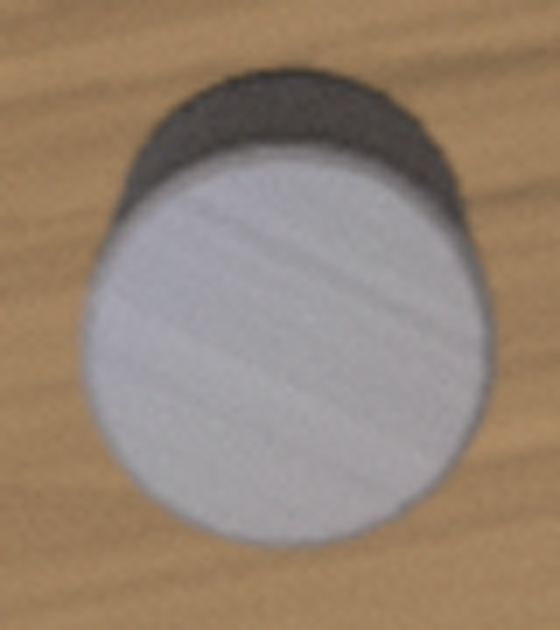

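View pics/w9b.png

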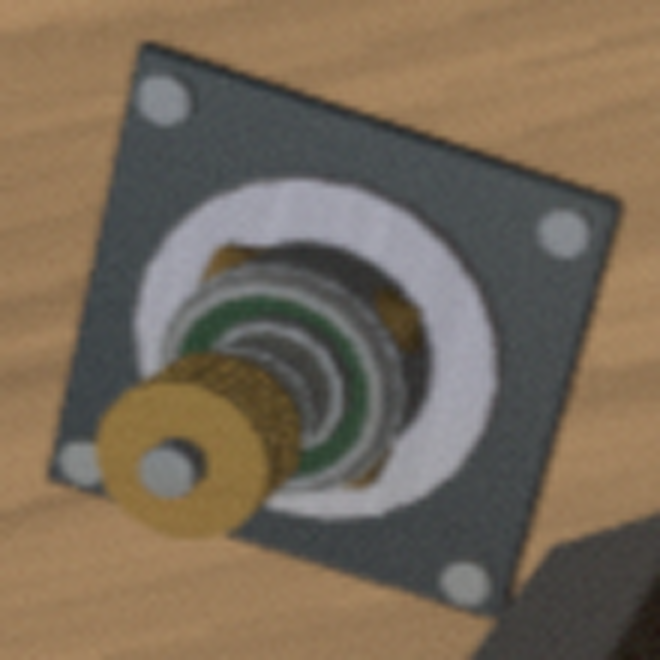

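Run:
```python
from h import *
T=np.load("pics/w9T.npy"); P=cloud("wrist",np.load("pics/w9.npy"),T)
print("cap1",ray("wrist",281.2,204.4,.076,T),P[204,281]); print("can",ray("wrist",142.75,223.25,.01,T),ray("wrist",143.1,222.5,.005,T))
print("cap2",ray("wrist",337,318,.076,T))
A=axes(np.radians(-11.5),0); c=ray("wrist",281.2,204.4,.076,T); go([c[0],c[1],.056+.005-.01],A)
```

```text
cap1 [ 0.59124287 -0.29694086  0.076     ] [ 0.59166807 -0.29682208  0.07590197]
can [ 0.58483164 -0.12113791  0.01      ] [ 0.58450804 -0.11942971  0.005     ]
cap2 [ 0.449283   -0.33146692  0.076     ]
t 10.82 pos [ 0.5955 -0.2948  0.2438] F [-1.3  0.6  0.2] gap 9.31 
 travel cm [ 0.33  0.24 19.28] twist [ 0.37  0.09 -0.05]
```

Request:
apply_moves(
  grip=[9.4,9.4,9.4,9.4,9.4],
  travel=[
    [0.3,0.3,4],
    [0.3,0.3,8],
    [0.3,0.3,11],
    [0.3,0.3,11],
    [0.3,0.3,11],
  ],
  twist=[
    [0.3,0,0],
    [0.3,0,0],
    [0.3,0,0],
    [0.3,0,0],
    [0.3,0,0],
  ],
)

```text
time: 11.45
ee_pos: [0.5922, -0.2966, 0.1365]
tool_rot: [0.001, -0.633, 0.774, -0.001]
contact_force: [0.6, -0.5, 0.1]
finger_gap: 0.0936
```

Run:
```python
from h import *
A=axes(np.radians(-11.5),0); go([.5915,-.2965,.051],A)
T=pose(); im,d=imaging.get_image("wrist"); cv2.imwrite("pics/w10.png",im);np.save("pics/w10T.npy",T);np.save("pics/w10.npy",d)
P=cloud("wrist",d,T)
m=(abs(P[...,2]-.076)<.006)&(abs(P[...,0]-.592)<.06)&(abs(P[...,1]+.296)<.06)
q=P[m]; print(len(q),q.min(0),q.max(0),(q.min(0)+q.max(0))/2,np.percentile(q,1,0),np.percentile(q,99,0))
```

```text
t 11.45 pos [ 0.5922 -0.2966  0.1365] F [ 0.6 -0.5  0.1] gap 9.36 
 travel cm [0.01 0.09 8.55] twist [-0.12 -0.01  0.04]
5472 [ 0.56009487 -0.32673723  0.07005041] [ 0.62095367 -0.26607075  0.07836486] [ 0.59052427 -0.29640399  0.07420763] [ 0.56278107 -0.32467638  0.07271618] [ 0.61967583 -0.268232    0.07768372]
```

View pics/w10.png

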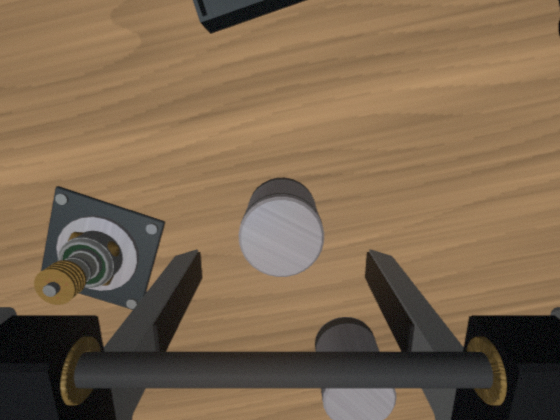

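Request:
apply_moves(
  grip=[9.4,9.4,9.4,9.4],
  travel=[
    [0,0.1,3],
    [0,0.1,6],
    [0,0.1,8.5],
    [0,0.1,8.5],
  ],
  twist=[
    [-0.1,0,0],
    [-0.1,0,0],
    [-0.1,0,0],
    [-0.1,0,0],
  ],
)

```text
time: 12.0
ee_pos: [0.5902, -0.2962, 0.0493]
tool_rot: [-0.001, -0.633, 0.774, 0.002]
contact_force: [0.5, -0.2, 0.2]
finger_gap: 0.094
```

Request:
apply_moves(
  grip=[7.5,6.6,5.8,5.8,5.8],
  travel=[
    [0,0,0],
    [0,0,0],
    [0,0,0],
    [0,0,0],
    [0,0,0],
  ],
  twist=[
    [0,0,0],
    [0,0,0],
    [0,0,0],
    [0,0,0],
    [0,0,0],
  ],
  force=25,
)

```text
time: 12.62
ee_pos: [0.5915, -0.2971, 0.0509]
tool_rot: [0.0, -0.633, 0.774, 0.0]
contact_force: [0.4, 1.7, 5.7]
finger_gap: 0.0622
```

Run:
```python
from h import *
s=robot.get_state(); T=pose(); print(T.round(4),s["finger_gap"],s["contact_force"])
im,d=imaging.get_image("wrist"); cv2.imwrite("pics/w11.png",im);np.save("pics/w11T.npy",T);np.save("pics/w11.npy",d)
```

```text
[[-1.994e-01 -9.799e-01 -0.000e+00  5.915e-01]
 [-9.799e-01  1.994e-01  2.000e-04 -2.971e-01]
 [-2.000e-04  1.000e-04 -1.000e+00  5.090e-02]
 [ 0.000e+00  0.000e+00  0.000e+00  1.000e+00]] 0.062179076638709856 [0.38601712 1.69484302 5.74716285]
```

View pics/w11.png

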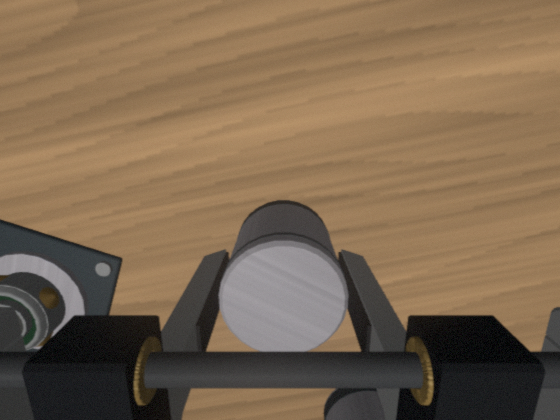

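Request:
apply_moves(
  grip=[5.8,5.8,5.8],
  travel=[
    [0,0,0],
    [0,0,0],
    [0,0,0],
  ],
  twist=[
    [0,0,0],
    [0,0,0],
    [0,0,0],
  ],
)

```text
time: 13.05
ee_pos: [0.5915, -0.2971, 0.0509]
tool_rot: [0.0, -0.633, 0.774, 0.0]
contact_force: [0.2, 0.6, 6.2]
finger_gap: 0.0622
```

Request:
apply_moves(
  grip=[5.8,5.8,5.8,5.8,5.8],
  travel=[
    [0,0,-1],
    [0,0,-4],
    [0,0,-8],
    [0,0,-10],
    [0,0,-10],
  ],
  twist=[
    [0,0,0],
    [0,0,0],
    [0,0,0],
    [0,0,0],
    [0,0,0],
  ],
)

```text
time: 13.68
ee_pos: [0.592, -0.2977, 0.1517]
tool_rot: [0.0, -0.633, 0.774, -0.001]
contact_force: [-1.1, -0.3, -1.4]
finger_gap: 0.0622
```

Run:
```python
from h import *
s=robot.get_state(); T=pose(); print(T[:3,3].round(4),s["finger_gap"],s["contact_force"])
im,d=imaging.get_image("wrist"); cv2.imwrite("pics/w12.png",im);np.save("pics/w12T.npy",T);np.save("pics/w12.npy",d)
A=axes(np.radians(-11.5),0); go([.5848,-.1207,.15],A)
crop("pics/w12.png","pics/w12a.png",200,190,370,360,4.5)
```

```text
[ 0.592  -0.2977  0.1517] 0.06221227888190116 [-1.14983582 -0.27729033 -1.39360149]
t 13.72 pos [ 0.5909 -0.2969  0.1497] F [ 0.3 -0.1 -1. ] gap 6.2 
 travel cm [-17.15   4.11  -0.02] twist [ 0.08  0.02 -0.01]
```

View pics/w12.png

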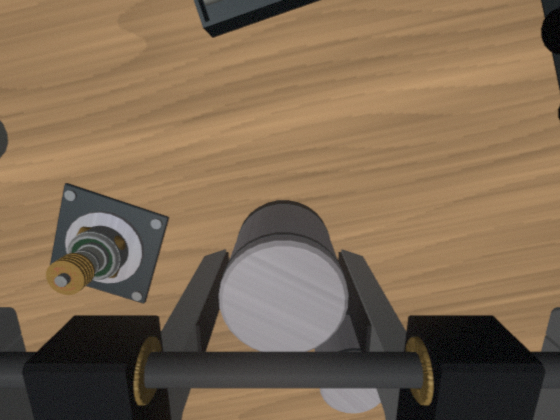

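View pics/w12a.png

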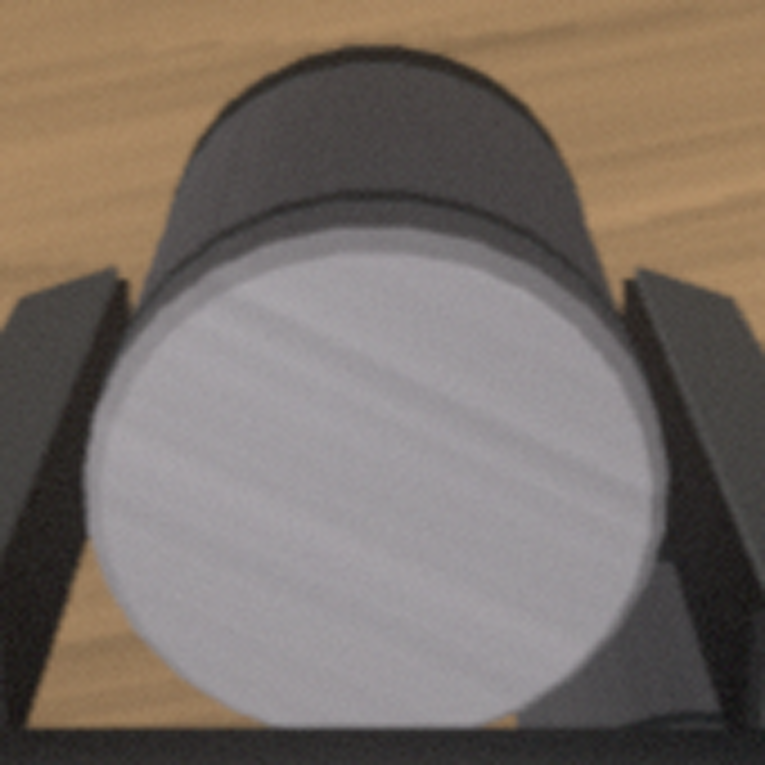

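Run:
```python
from h import *
T=np.load("pics/w12T.npy")
f,cx,cy,m=K("wrist"); C=m["tool_from_camera"]
def pj(P):
    q=np.c_[P,np.ones(len(P))]@np.linalg.inv(C).T; return np.c_[cx+f*q[:,0]/-q[:,2],cy-f*q[:,1]/-q[:,2]]
a=np.linspace(0,2*np.pi,721)
for x,y in((0,0),(.001,0),(0,.002),(0,-.002)):
  for r,z in((.0305,-.0251),(.0305,.0509)):
    p=pj(np.c_[x+r*np.cos(a),y+r*np.sin(a),0*a+z]); print(x,y,z,"u",p[:,0].min().round(1),p[:,0].max().round(1),"v",p[:,1].min().round(1),p[:,1].max().round(1))
```

```text
0 0 -0.0251 u 214.0 345.8 v 237.8 355.0
0 0 0.0509 u 235.8 326.0 v 197.0 281.5
0.001 0 -0.0251 u 216.2 348.0 v 237.8 355.0
0.001 0 0.0509 u 237.3 327.5 v 197.0 281.5
0 0.002 -0.0251 u 214.3 345.6 v 242.1 358.4
0 0.002 0.0509 u 235.9 325.9 v 200.0 284.1
0 -0.002 -0.0251 u 213.8 346.1 v 233.5 351.5
0 -0.002 0.0509 u 235.7 326.1 v 194.0 278.9
```

Run:
```python
from h import *
A=axes(np.radians(-11.5),0); go([.5064,-.1047,.155],A)
```

```text
t 13.72 pos [ 0.5909 -0.2969  0.1497] F [ 0.3 -0.1 -1. ] gap 6.2 
 travel cm [-17.15  12.11  -0.51] twist [ 0.08  0.02 -0.01]
```

Request:
apply_moves(
  grip=[5.8,5.8,5.8,5.8,5.8],
  travel=[
    [-4,3,-0.5],
    [-9,6.5,-0.5],
    [-14,10,-0.5],
    [-17.1,12.1,-0.5],
    [-17.1,12.1,-0.5],
  ],
  twist=[
    [0,0,0],
    [0,0,0],
    [0,0,0],
    [0,0,0],
    [0,0,0],
  ],
)

```text
time: 14.35
ee_pos: [0.5037, -0.1023, 0.1526]
tool_rot: [-0.002, -0.634, 0.773, 0.003]
contact_force: [0.4, -0.1, -0.5]
finger_gap: 0.0621
```

Request:
apply_moves(
  grip=[5.8,5.8],
  travel=[
    [0,0,0],
    [0,0,0],
  ],
  twist=[
    [0,0,0],
    [0,0,0],
  ],
)

```text
time: 14.6
ee_pos: [0.5068, -0.1062, 0.1546]
tool_rot: [-0.001, -0.632, 0.775, 0.001]
contact_force: [-0.3, 0.1, -1.0]
finger_gap: 0.0619
```

Run:
```python
from h import *
s=robot.get_state(); T=pose(); print(T[:3,3].round(4),s["finger_gap"],s["contact_force"])
im,d=imaging.get_image("wrist"); cv2.imwrite("pics/w13.png",im);np.save("pics/w13T.npy",T);np.save("pics/w13.npy",d)
crop("pics/w13.png","pics/w13a.png",210,100,360,230,5)
```

```text
[ 0.5068 -0.1062  0.1546] 0.061942315652024606 [-0.27191127  0.07766655 -0.97501149]
```

View pics/w13.png

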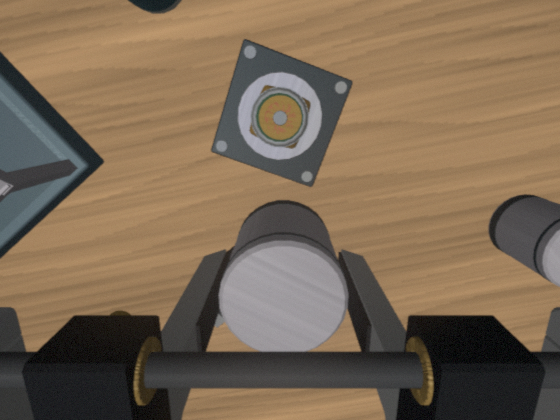

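View pics/w13a.png

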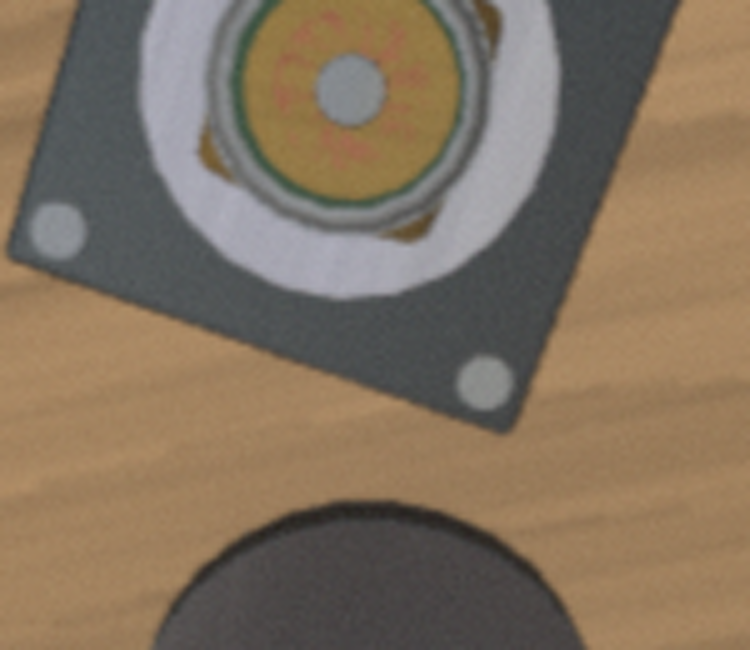

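Run:
```python
from h import *
crop("pics/w13.png","pics/w13b.png",200,30,360,190,5)
```

```text
(no output)
```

View pics/w13b.png

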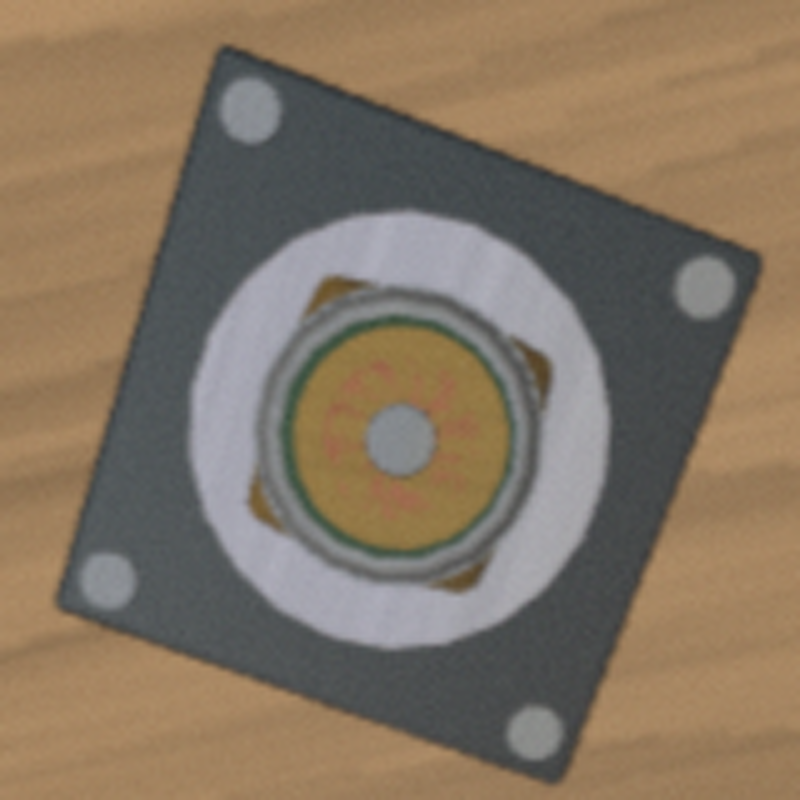

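Run:
```python
from h import *
T=np.load("pics/w13T.npy")
a=ray("wrist",279.9,115.8,.010,T);b=ray("wrist",279.8,116.8,.028,T); print(a,b)
for p in(a,b): print("tool",(T[:3,:3].T@(p-T[:3,3])*1e3).round(2))
```

```text
[ 0.58584501 -0.12099746  0.01      ] [ 0.58521229 -0.12094941  0.028     ]
tool [ -1.35 -80.69 144.42]
tool [ -1.28 -80.03 126.42]
```

Request:
apply_moves(
  grip=[5.8,5.8,5.8,5.8,5.8],
  travel=[
    [-0.28,-3,0],
    [-0.28,-6,0],
    [-0.28,-8.2,0],
    [-0.28,-8.2,1.5],
    [-0.28,-8.2,1.5],
  ],
  twist=[
    [0,0,0],
    [0,0,0],
    [0,0,0],
    [0,0,0],
    [0,0,0],
  ],
)

```text
time: 15.28
ee_pos: [0.5849, -0.1185, 0.137]
tool_rot: [-0.002, -0.632, 0.775, 0.003]
contact_force: [-0.7, 0.0, -0.8]
finger_gap: 0.0621
```

Request:
apply_moves(
  grip=[5.8,5.8,5.8],
  travel=[
    [0,0,0.5],
    [0,0,0.5],
    [0,0,0.5],
  ],
  twist=[
    [0,0,0],
    [0,0,0],
    [0,0,0],
  ],
)

```text
time: 15.65
ee_pos: [0.5873, -0.1188, 0.1353]
tool_rot: [-0.0, -0.633, 0.774, 0.001]
contact_force: [-0.3, 0.3, -0.7]
finger_gap: 0.0622
```

Run:
```python
from h import *
A=axes(np.radians(-11.5),0); go([.5068,-.1062,.1346],A); print(pose()[:3,:3].round(4))
for n,b in(("scene",(215,210,335,330)),("top",(280,110,400,230)),("wrist",(190,150,380,350))):
    im,d=imaging.get_image(n); cv2.imwrite("pics/p.png",im); crop("pics/p.png",f"pics/{n}14.png",*b,4)
```

```text
t 15.65 pos [ 0.5873 -0.1188  0.1353] F [-0.3  0.3 -0.7] gap 6.22 
 travel cm [0.37 8.14 0.08] twist [ 0.06  0.02 -0.01]
[[-1.995e-01 -9.799e-01 -9.000e-04]
 [-9.799e-01  1.995e-01  6.000e-04]
 [-4.000e-04  1.000e-03 -1.000e+00]]
```

View pics/scene14.png

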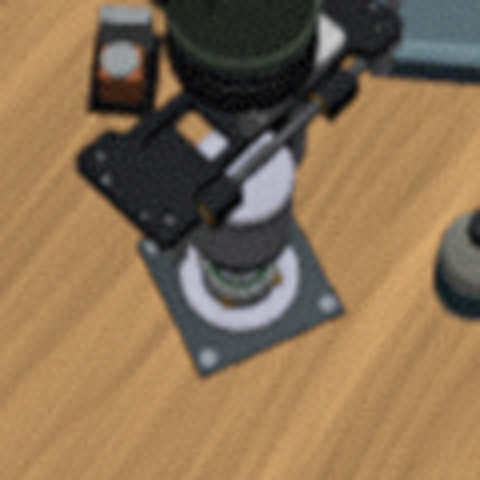

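View pics/wrist14.png

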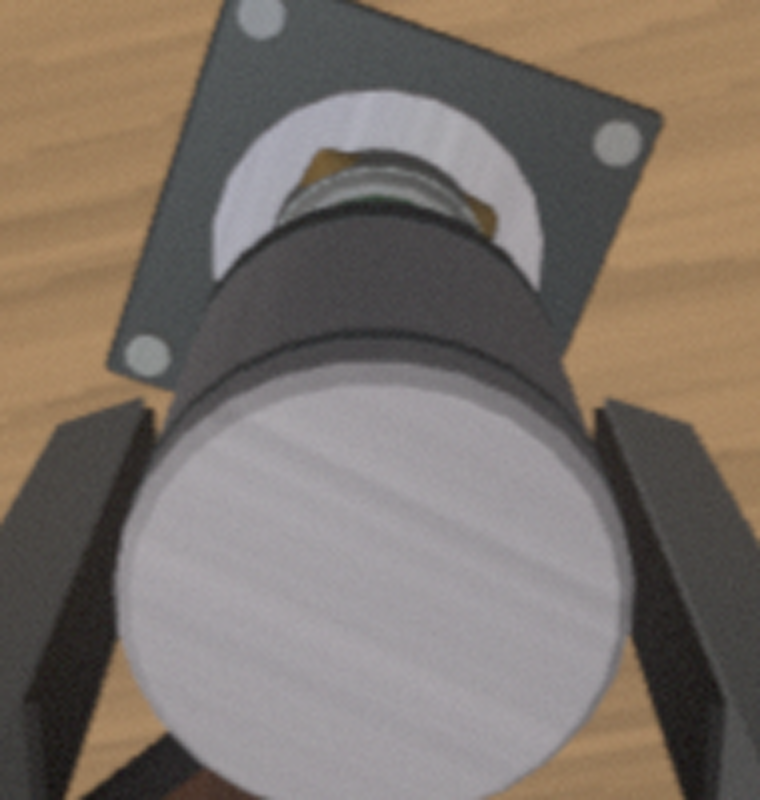

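View pics/top14.png

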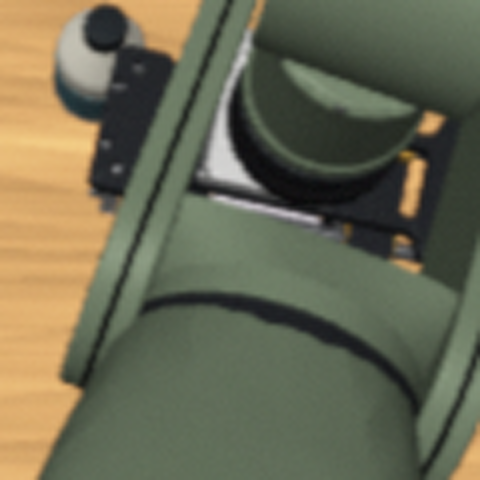

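Run:
```python
from h import *
f,cx,cy,m=K("wrist"); C=m["tool_from_camera"]
def tp(u,v,tz):
    r=C[:3,:3]@np.array([(u-cx)/f,-(v-cy)/f,-1]); o=C[:3,3]; return (o+r*(tz-o[2])/r[2])*1e3
tz=.1353-.010
print("sh far",tp(190+378/4,150+89/4,tz), "L/R",tp(190+212/4,150+240/4,tz)[0],tp(190+544/4,150+240/4,tz)[0])
print("lip far .032", tp(190+380/4,150+166/4,.1033)," neck base far (z .010, r24)",tp(190+380/4,150+150/4,.1253))
for x,y in((205,260),(300-10,300)): pass
print("screws", tp(190+261/4,150+15/4,.1303),tp(190+617/4,150+143/4,.1303),tp(190+148/4,150+355/4,.1303))
print("mouth far",tp(190+377/4,150+200/4,.0509))
```

```text
sh far [  2.67184294 -34.3136585  125.3       ] L/R -34.01421396716972 39.493027286537554
lip far .032 [  3.00619145 -22.37702411 103.3       ]  neck base far (z .010, r24) [  3.13240754 -20.98403423 125.3       ]
screws [-22.46378135 -49.45086342 130.3       ] [ 55.44111845 -21.53411136 130.3       ] [-50.30152239  28.37252755 130.3       ]
mouth far [  2.20888997 -28.47895431  50.9       ]
```

Request:
apply_moves(
  grip=[5.8,5.8,5.8,5.8,5.8],
  travel=[
    [0.08,0.02,0],
    [0.08,0.02,2],
    [0.08,0.02,4],
    [0.08,0.02,4.8],
    [0.08,0.02,4.8],
  ],
  twist=[
    [0,0,0],
    [0,0,0],
    [0,0,0],
    [0,0,0],
    [0,0,0],
  ],
)

```text
time: 16.42
ee_pos: [0.5863, -0.1193, 0.0859]
tool_rot: [-0.001, -0.633, 0.774, 0.002]
contact_force: [-0.3, 0.3, -1.0]
finger_gap: 0.0623
```

Request:
apply_moves(
  grip=[5.8,5.8],
  travel=[
    [0,0,0.1],
    [0,0,0.1],
  ],
  twist=[
    [0,0,0],
    [0,0,0],
  ],
)

```text
time: 16.68
ee_pos: [0.5876, -0.1198, 0.0868]
tool_rot: [0.0, -0.633, 0.774, 0.0]
contact_force: [0.2, 0.3, -0.7]
finger_gap: 0.0622
```

Run:
```python
from h import *
s=robot.get_state(); print(s["ee_pos"],s["contact_force"])
for n,b in(("scene",(215,210,335,330)),("wrist",(190,150,380,350))):
    im,d=imaging.get_image(n); cv2.imwrite("pics/p.png",im); crop("pics/p.png",f"pics/{n}15.png",*b,4)
```

```text
[ 0.58760834 -0.11975597  0.08675151] [ 0.23096076  0.33414186 -0.67704671]
```

View pics/scene15.png

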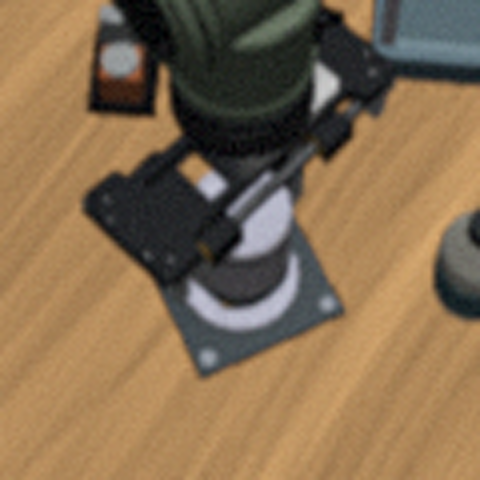

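View pics/wrist15.png

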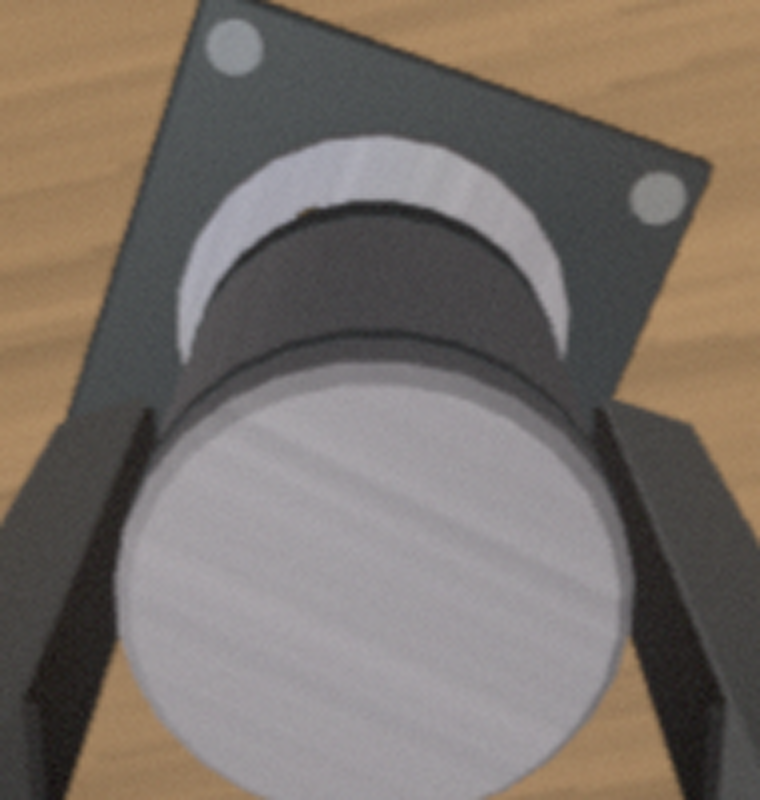

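```bash
cat >> h.py <<'E'
def tp(u,v,tz):
    f,cx,cy,m=K("wrist"); C=m["tool_from_camera"]
    r=C[:3,:3]@np.array([(u-cx)/f,-(v-cy)/f,-1]); o=C[:3,3]; return (o+r*(tz-o[2])/r[2])*1e3
E
python3 - <<'E'
from h import *
print("sh far+37",tp(190+375/4,150+136/4,.0767)+[0,37,0],"LR",(tp(190+178/4,225,.0767)+tp(190+569/4,225,.0767))/2)
print("mouth far+30.5",tp(190+375/4,150+203/4,.0509)+[0,30.5,0], "LR mouth",(tp(190+190/4,236,.0509)+tp(190+565/4,236,.0509))/2)
E
```

```text
sh far+37 [ 1.92838072  3.10934654 76.7       ] LR [ 1.69160704 -2.75449622 76.7       ]
mouth far+30.5 [ 1.88283455  2.52624867 50.9       ] LR mouth [ 2.33850358 -3.47629744 50.9       ]
```

Request:
apply_moves(
  grip=[5.8,5.8,5.8,5.8],
  travel=[
    [-0.02,0.04,0.2],
    [-0.02,0.04,0.4],
    [-0.02,0.04,0.55],
    [-0.02,0.04,0.55],
  ],
  twist=[
    [0,0,0],
    [0,0,0],
    [0,0,0],
    [0,0,0],
  ],
)

```text
time: 17.27
ee_pos: [0.5865, -0.1192, 0.0802]
tool_rot: [-0.0, -0.633, 0.774, 0.001]
contact_force: [0.0, -0.5, -0.6]
finger_gap: 0.0621
```

Request:
apply_moves(
  grip=[5.8,5.8],
  travel=[
    [0,0,0.15],
    [0,0,0.15],
  ],
  twist=[
    [0,0,0],
    [0,0,0],
  ],
)

```text
time: 17.52
ee_pos: [0.5865, -0.1192, 0.0788]
tool_rot: [-0.0, -0.633, 0.774, 0.001]
contact_force: [0.2, 0.4, -0.9]
finger_gap: 0.062
```

Request:
apply_moves(
  grip=[5.8,5.8,5.8],
  travel=[
    [0,0,0.1],
    [0,0,0.2],
    [0,0,0.2],
  ],
  twist=[
    [0,0,0],
    [0,0,0],
    [0,0,0],
  ],
)

```text
time: 17.9
ee_pos: [0.5865, -0.1192, 0.0769]
tool_rot: [-0.0, -0.633, 0.774, 0.001]
contact_force: [-0.1, 0.5, -0.8]
finger_gap: 0.0622
```

Request:
apply_moves(
  grip=[5.8,5.8,5.8,5.8],
  travel=[
    [0,0,0.1],
    [0,0,0.2],
    [0,0,0.3],
    [0,0,0.3],
  ],
  twist=[
    [0,0,0],
    [0,0,0],
    [0,0,0],
    [0,0,0],
  ],
)

```text
time: 18.4
ee_pos: [0.5866, -0.1192, 0.0739]
tool_rot: [-0.0, -0.633, 0.774, 0.001]
contact_force: [0.6, 0.3, -0.1]
finger_gap: 0.0626
```

Request:
apply_moves(
  grip=[5.8,5.8,5.8,5.8,5.8],
  travel=[
    [0,0,0],
    [0,0,0],
    [0,0,0.15],
    [0,0,0.3],
    [0,0,0.3],
  ],
  twist=[
    [0,0,0],
    [0,0,0],
    [0,0,0],
    [0,0,0],
    [0,0,0],
  ],
  force=40,
)

```text
time: 19.02
ee_pos: [0.5872, -0.1194, 0.0717]
tool_rot: [0.0, -0.633, 0.774, 0.0]
contact_force: [-0.3, 1.0, 3.6]
finger_gap: 0.0622
```

Resistance begins at mouth about 21 mm, as the right cap should show at the catches. Pressing on.

Request:
apply_moves(
  grip=[5.8,5.8,5.8,5.8],
  travel=[
    [0,0,0.15],
    [0,0,0.3],
    [0,0,0.45],
    [0,0,0.45],
  ],
  twist=[
    [0,0,0],
    [0,0,0],
    [0,0,0],
    [0,0,0],
  ],
)

```text
time: 19.52
ee_pos: [0.5866, -0.1192, 0.0661]
tool_rot: [-0.0, -0.633, 0.774, 0.001]
contact_force: [0.8, -0.2, -0.4]
finger_gap: 0.0615
```

Request:
apply_moves(
  grip=[5.8,5.8,5.8,5.8],
  travel=[
    [0,0,0.2],
    [0,0,0.4],
    [0,0,0.5],
    [0,0,0.5],
  ],
  twist=[
    [0,0,0],
    [0,0,0],
    [0,0,0],
    [0,0,0],
  ],
)

```text
time: 20.02
ee_pos: [0.5862, -0.1191, 0.061]
tool_rot: [-0.001, -0.633, 0.774, 0.001]
contact_force: [0.3, -0.6, 0.1]
finger_gap: 0.062
```

Request:
apply_moves(
  grip=[5.8,5.8,5.8],
  travel=[
    [0,0,0.1],
    [0,0,0.2],
    [0,0,0.2],
  ],
  twist=[
    [0,0,0],
    [0,0,0],
    [0,0,0],
  ],
)

```text
time: 20.4
ee_pos: [0.5863, -0.1191, 0.0609]
tool_rot: [-0.001, -0.633, 0.774, 0.001]
contact_force: [-4.0, 2.2, 8.9]
finger_gap: 0.062
```

Request:
apply_moves(
  grip=[5.8,7,8.5,9.4,9.4],
  travel=[
    [0,0,-0.15],
    [0,0,-0.15],
    [0,0,-0.15],
    [0,0,-0.15],
    [0,0,-0.15],
  ],
  twist=[
    [0,0,0],
    [0,0,0],
    [0,0,0],
    [0,0,0],
    [0,0,0],
  ],
)

```text
time: 21.02
ee_pos: [0.5866, -0.1193, 0.0608]
tool_rot: [-0.0, -0.633, 0.774, 0.001]
contact_force: [-0.1, 0.4, -0.9]
finger_gap: 0.0931
```

Request:
apply_moves(
  grip=[9.4,9.4,9.4,9.4,9.4],
  travel=[
    [0,0,-2],
    [0,0,-6],
    [0,0,-11],
    [0,4,-15],
    [0,8,-15],
  ],
  twist=[
    [0,0,0],
    [0,0,0],
    [0,0,0],
    [0,0,0],
    [0,0,0],
  ],
)

```text
time: 21.65
ee_pos: [0.511, -0.1045, 0.2175]
tool_rot: [0.003, -0.633, 0.774, -0.004]
contact_force: [-0.7, 0.5, 0.5]
finger_gap: 0.0938
```

Request:
apply_moves(
  grip=[9.4,9.4,9.4],
  travel=[
    [0,0,0],
    [0,0,0],
    [0,0,0],
  ],
  twist=[
    [0,0,0],
    [0,0,0],
    [0,0,0],
  ],
)

```text
time: 22.02
ee_pos: [0.5095, -0.1037, 0.2114]
tool_rot: [-0.0, -0.633, 0.774, 0.0]
contact_force: [0.0, -0.5, -0.4]
finger_gap: 0.094
```

Run:
```python
from h import *
T=pose(); print(T[:3,3],robot.get_state()["finger_gap"])
for n in("wrist","scene"):
    im,d=imaging.get_image(n); cv2.imwrite(f"pics/{n}20.png",im); P=cloud(n,d,T)
    if n=="wrist":
        m=(abs(P[...,0]-.586)<.05)&(abs(P[...,1]+.12)<.05)&(P[...,2]>.06); q=P[m]; m2=q[:,2]>.08
        print("top z med",np.median(q[m2][:,2]),np.median(q[m2],0)); t=q[m2]
        A=np.c_[t[:,:2]-t[:,:2].mean(0),np.ones(len(t))]; print("tilt",np.linalg.lstsq(A,t[:,2],rcond=None)[0])
        t=P[(abs(P[...,2]-.005)<.004)&(abs(P[...,0]-.586)<.07)&(abs(P[...,1]+.12)<.07)]; print("plate z/bench",np.median(t[:,2]))
    else: crop("pics/scene20.png","pics/scene20c.png",140,190,360,350,3.5)
im,d=imaging.get_image("top"); cv2.imwrite("pics/top20.png",im)
```

```text
[ 0.50946209 -0.1037246   0.211439  ] 0.09400588296501824
top z med 0.30848850488019947 [ 0.54310085 -0.10049049  0.3084885 ]
tilt [-3.20502559  1.52325066  0.20976071]
plate z/bench 0.004907267181066155
```

View pics/wrist20.png

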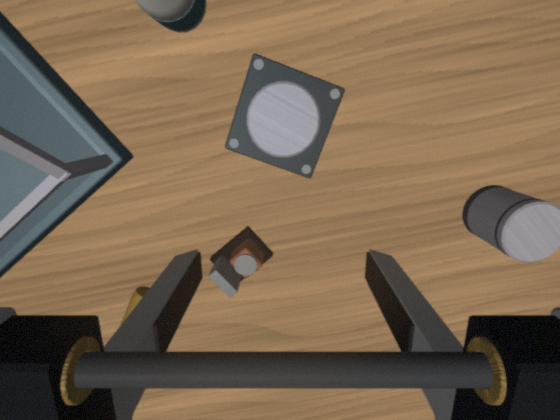

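View pics/scene20.png

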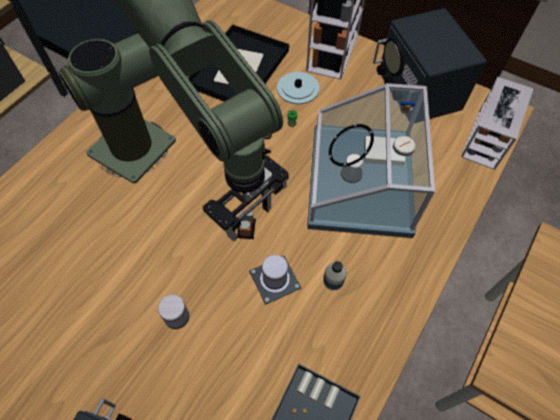

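Run:
```python
from h import *
T=pose(); im,d=imaging.get_image("wrist"); P=cloud("wrist",d,T)
t=P[100:140,262:302].reshape(-1,3); A=np.c_[t[:,:2]-t[:,:2].mean(0),np.ones(len(t))]; print("cap top: slope x,y and z",np.linalg.lstsq(A,t[:,2],rcond=None)[0].round(4), t.mean(0).round(4))
t=P[215:245,520:545].reshape(-1,3); print("other cap z",np.median(t,0))
print("relay/bottle px unchanged?"); crop("pics/scene20.png","pics/scene20c.png",140,190,360,350,3.5)
```

```text
** On entry to DLASCL parameter number  4 had an illegal value
 ** On entry to DLASCL parameter number  4 had an illegal valueTraceback (most recent call last):
  File "<stdin>", line 3, in <module>
    x, resids, rank, s = _umath_linalg.lstsq(a, b, rcond,
                         ~~~~~~~~~~~~~~~~~~~^^^^^^^^^^^^^
                                             signature=signature)
                                             ^^^^^^^^^^^^^^^^^^^^
    raise LinAlgError("SVD did not converge in Linear Least Squares")
numpy.linalg.LinAlgError: SVD did not converge in Linear Least Squares
```

View pics/scene20c.png

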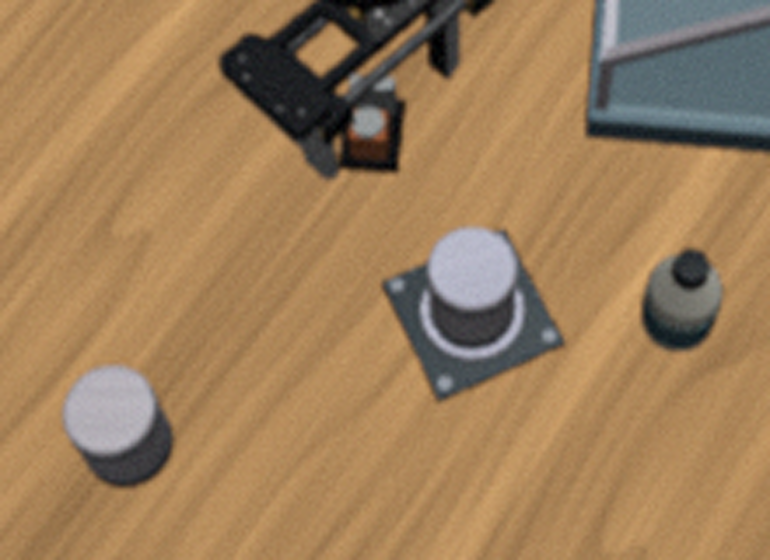

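Run:
```python
from h import *
T=pose(); im,d=imaging.get_image("wrist"); P=cloud("wrist",d,T)
t=P[100:140,262:302].reshape(-1,3); t=t[np.isfinite(t).all(1)]; A=np.c_[t[:,:2]-t[:,:2].mean(0),np.ones(len(t))]; print("cap top: slope x,y and z",np.linalg.lstsq(A,t[:,2],rcond=None)[0].round(4), np.median(t,0).round(4))
print("other cap",np.nanmedian(P[215:245,520:545].reshape(-1,3),0), robot.get_state()["contact_force"])
```

```text
cap top: slope x,y and z [ 0.0032 -0.0005  0.0863] [ 0.585  -0.1191  0.0863]
other cap [ 0.44208362 -0.32730609  0.0763418 ] [-0.28823087 -0.26636573 -0.38268484]
```

```bash
python3 -c "
from rig import robot
print(robot.close_job(), robot.get_state()['time'])"
```

```text
the job is handed in; nothing more can be done
the job is handed in; nothing more can be done
```

The valve stands in the can base with the right cap pressed home over it, and I handed the job in at about 22 s. No verdict is reported.

- **Valve:** I gripped it by its brass cooler through the port, with the tool along the port axis. I drew it out the same way and set it on the felt with about 7 N of contact at most. Before capping, the wrist picture showed it upright and inside the lip.
- **Cap:** The first cap I tried, the one that stood at about (0.591, -0.296), fitted. It passed the 29 mm perch height without force and met about 3.6 N at 21 mm. It then snapped past the catches and stopped on the shoulder at 8.9 N.
- **Other cap:** I did not try or move the second cap, since the first one fitted. It stands mouth down on the bench with its top at 76.3 mm.

**Last checks:** The fitted cap's top measured 86.3 mm (86 expected) and level to 0.3 %. The bottle and relay look unmoved in the pictures, and the gripper was open and clear. An earlier check of the cap top gave wrong numbers, and the next try stopped with an error because pixels without depth were left in. The check after that, with those pixels dropped, gave the figures here. The wrist camera seemed off by about 1.5 mm sideways, which I allowed for when lining up the cap.

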